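Pack spacer plates in a slotted carton and close it

TASK

Pack this order for dispatch: stand every ground spacer plate on edge and fully down in a slot of the carton's insert that was cut for its thickness, not in a wider one, and stand the screw tub upright on the floor of the empty strip beside the insert. Once all of it is in, close the carton: fold both short end flaps in flat first while the long side flaps are still open, then fold the two long side flaps down flat over them. Leave the bottle, can, spanner and collet on the bench alone.

Things in the scene. Friction and masses are not known exactly. Their poses are not given: they have to be found in the camera images.
- carton: Open dispatch carton, brown board, fixed, walls and floor 4 mm, outside 204 mm (x) by 308 mm (y), rim 78 mm above the bench. Origin: centre of its underside; x points across it, away from the robot, y along it, to the robot's left; turned by up to 0.14 rad. Insert on its near side, empty strip on its far side. Four flaps stand open, leaning outward.
- insert: Grey slotted foam insert fixed in the carton: 122 mm (x) by 298 mm (y), top 34 mm above the bench. Origin: centre of its underside. Four slots side by side along y, each 112 mm long in x, 24 mm deep, with 3 mm chamfered mouths; 32 mm stay free between plates that stand in neighbouring slots.
- slot_a (a point): Centre of the floor of a slot 18.5 mm wide, for a 16 mm plate; the slot furthest to the robot's right. Axes as the carton's: the plate's length runs along x. 10 mm above the bench.
- slot_b (a point): Centre of the floor of a slot 12.5 mm wide, for the 10 mm plate; second from the right. Axes as the carton's: the plate's length runs along x. 10 mm above the bench.
- slot_c (a point): Centre of the floor of a slot 24.5 mm wide, for the 22 mm plate; third from the right. Axes as the carton's: the plate's length runs along x. 10 mm above the bench.
- slot_d (a point): Centre of the floor of a slot 18.5 mm wide, for a 16 mm plate; furthest to the left. Axes as the carton's: the plate's length runs along x. 10 mm above the bench.
- strip (a point): Centre of the floor (4 mm above the bench) of the empty strip on the far side of the carton, 74 mm (x) by 300 mm (y). Axes as the carton's.
- plate10_center (a point): Centre of the thin ground aluminium spacer plate, 100 mm long (its x), 10 mm thick (y), 60 mm tall (z), two dark spots on each face. Stands on edge on the bench at first, centre 30 mm up; seated in its slot the centre is 40 mm above the bench, the top 8 mm below the carton's rim. Tips over if knocked. May be absent (None).
- plate16_1_center (a point): Centre of the medium ground aluminium spacer plate, 100 mm long (its x), 16 mm thick (y), 60 mm tall (z), two dark spots on each face. Stands on edge on the bench at first, centre 30 mm up; seated in its slot the centre is 40 mm above the bench, the top 8 mm below the carton's rim. Tips over if knocked. May be absent (None).
- plate16_2_center (a point): Centre of the medium (the same as plate16_1) ground aluminium spacer plate, 100 mm long (its x), 16 mm thick (y), 60 mm tall (z), two dark spots on each face. Stands on edge on the bench at first, centre 30 mm up; seated in its slot the centre is 40 mm above the bench, the top 8 mm below the carton's rim. Tips over if knocked. May be absent (None).
- plate22_center (a point): Centre of the thick ground aluminium spacer plate, 100 mm long (its x), 22 mm thick (y), 60 mm tall (z), two dark spots on each face. Stands on edge on the bench at first, centre 30 mm up; seated in its slot the centre is 40 mm above the bench, the top 8 mm below the carton's rim. Tips over if knocked. May be absent (None).
- tub_center (a point): Centre of the round screw tub: grey, 60 mm across, with a ribbed black lid 64 mm across and 11 mm thick; 55 mm tall in all, 0.2 to 0.4 kg, closed. Stands upright on the bench; standing in the strip its centre is 31.5 mm above the bench.
- end_flap_left (a joint): Angle (rad) of the end (short) flap on the carton's left (+y) edge, 200 mm wide, 100 mm from crease to free edge, 4 mm board. 0: folded in flat; pi/2: upright; 2.05 to 2.3 at the start, leaning outward; stop at 2.7. The crease rubs a little (0.04 N m, under 2 N at mid flap): the flap stays where it is left.
- end_flap_left_hinge (a point): Middle of the crease line of that flap, 80 mm above the bench; axes as the carton's.
- end_flap_right (a joint): Angle (rad) of the end (short) flap on the right (-y) edge, 200 mm wide, 100 mm from crease to free edge, 4 mm board. 0: folded in flat; pi/2: upright; 2.05 to 2.3 at the start, leaning outward; stop at 2.7. The crease rubs a little (0.04 N m, under 2 N at mid flap): the flap stays where it is left.
- end_flap_right_hinge (a point): Middle of the crease line of that flap, 80 mm above the bench; axes as the carton's.
- side_flap_near (a joint): Angle (rad) of the side (long) flap on the edge nearest the robot (-x), 308 mm wide, 100 mm from crease to free edge, 4 mm board. 0: folded in flat; pi/2: upright; 2.05 to 2.3 at the start, leaning outward; stop at 2.7. The crease rubs a little (0.04 N m, under 2 N at mid flap): the flap stays where it is left.
- side_flap_near_hinge (a point): Middle of the crease line of that flap, 84.5 mm above the bench; axes as the carton's.
- side_flap_far (a joint): Angle (rad) of the side (long) flap on the far edge (+x), 308 mm wide, 100 mm from crease to free edge, 4 mm board. 0: folded in flat; pi/2: upright; 2.05 to 2.3 at the start, leaning outward; stop at 2.7. The crease rubs a little (0.04 N m, under 2 N at mid flap): the flap stays where it is left.
- side_flap_far_hinge (a point): Middle of the crease line of that flap, 84.5 mm above the bench; axes as the carton's.
- bottle: Bystander: orange drinking bottle, 72 mm across, 197 mm tall, standing. Origin: centre of its foot.
- can: Bystander: plain aluminium drink can, 66 mm across, 115 mm tall, standing. Origin: centre of its foot.
- spanner: Bystander: steel open-end spanner lying flat, 190 mm long. Origin: about its middle, on the bench.
- collet: Bystander: steel lathe collet, 44 mm across at the top, 96 mm tall, standing on its thin end. Origin: centre of its foot.
Not all that is in view belongs to the job. What is shaped like the part that bears plate16_1_center but orange is not meant.

How it is judged:
On the way, in this order (a step that is already met when the one before it is completed fails the run):
1. every plate that is there stands fully down in a slot of its own thickness and the tub stands upright in the strip, all four flaps still open (horizontal distance between plate10_center and slot_b below 0.01 m and height (world z) of each of plate10_center, plate16_1_center, plate16_2_center, plate22_center below 0.0435 m and angle between the z axis of each of plate10_center, plate16_1_center, plate16_2_center, plate22_center and the z axis of strip, either way round below 0.12 rad and (horizontal distance between plate16_1_center and slot_a below 0.01 m or horizontal distance between plate16_1_center and slot_d below 0.01 m) and (horizontal distance between plate16_2_center and slot_a below 0.01 m or horizontal distance between plate16_2_center and slot_d below 0.01 m) and horizontal distance between plate22_center and slot_c below 0.01 m and x of tub_center in the frame of strip between -0.012 and 0.012 m and y of tub_center in the frame of strip between -0.125 and 0.125 m and height (world z) of tub_center below 0.036 m and angle between tub_center's own z axis and vertical below 0.1 rad and value of joint each of end_flap_left, end_flap_right, side_flap_near, side_flap_far above 1.2 rad), for 0.2 s.
2. both short end flaps are folded in flat (within 0.12 rad) while both long side flaps are still open (beyond 1.0 rad) (value of joint each of end_flap_left, end_flap_right below 0.12 rad and value of joint each of side_flap_near, side_flap_far above 1 rad), for 0.2 s.
3. both long side flaps are folded down flat over them, within 0.12 rad (value of joint each of end_flap_left, end_flap_right, side_flap_near, side_flap_far below 0.12 rad), for 0.2 s.
At the end, for the whole second after the job is handed in: All flaps closed within 0.12 rad; every plate present in a slot of its thickness, centre within 10 mm of the slot centre seen from above, under 43.5 mm up, upright within 0.12 rad; tub upright within 0.1 rad in the strip, within 12 mm of its middle line and 125 mm along it, centre under 36 mm (all of step 3 and horizontal distance between plate10_center and slot_b below 0.01 m and height (world z) of each of plate10_center, plate16_1_center, plate16_2_center, plate22_center below 0.0435 m and angle between the z axis of each of plate10_center, plate16_1_center, plate16_2_center, plate22_center and the z axis of strip, either way round below 0.12 rad and (horizontal distance between plate16_1_center and slot_a below 0.01 m or horizontal distance between plate16_1_center and slot_d below 0.01 m) and (horizontal distance between plate16_2_center and slot_a below 0.01 m or horizontal distance between plate16_2_center and slot_d below 0.01 m) and horizontal distance between plate22_center and slot_c below 0.01 m and x of tub_center in the frame of strip between -0.012 and 0.012 m and y of tub_center in the frame of strip between -0.125 and 0.125 m and height (world z) of tub_center below 0.036 m and angle between tub_center's own z axis and vertical below 0.1 rad and velocity of joint each of end_flap_left, end_flap_right, side_flap_near, side_flap_far below 0.1 rad/s); the robot touches nothing.
It fails at once if the bottle, can, spanner or collet is moved more than 40 mm (distance of any of bottle, can, spanner, collet from where it was at the start of the episode above 0.04 m).
Of plate10, plate16_1, plate16_2, plate22 only 2 to 4 are there at a start; the rules pass over those that are not, and their reading is None.
At some moment in a run one of tub may be knocked a few centimetres aside while the robot is not near it.
It also fails if it takes over 210 s, if anything falls off the work surface, if the arm or the gripper's body presses on something with over 40 N, if the wrist force passes 120 N, or if a joint passes its speed limit or range.

ROBOT

A 6-joint arm with a two-finger parallel gripper is mounted at the origin on the work surface. World frame = base frame: x ahead of the robot, y to its left, z up, the work surface at z = 0. Lengths are in m, angles in rad, forces in N, time in s.
With the tool pointing down it reaches from about 0.375 to 0.975 m from the base axis. Payload 3.8 kg.
Tool frame: the origin (TCP) lies midway between the tips of the shut fingers; the grasp point (between the pads) lies 19 mm behind it; x points along the fingers, z is the direction in which the jaws open and shut, and the axes are right-handed (so a half turn about x gives the same grasp; the last joint's range is limited). The gripper opens to 85 mm and grips with 20 to 120 N. Pads are 22 mm wide; open, the fingers measure 114 mm over their backs; the gripper's body (76 mm by 85 mm) begins 54 mm behind the grasp point. The pads swing forward as they close: fully open they stand 13 mm farther back than shut.
Start: joints at [1.201, 0.264, 1.604, -0, 1.274, -0.037], TCP at [0.221, 0.638, 0.202] pointing down, gripper open.
Joint ranges: [-2.63, 2.63], [-0.94, 2.18], [0.31, 2.57], [-1.31, 4.45], [0, 2.66], [-2.55, 2.55]. Speed limits (rad/s): [2.57, 2.57, 3.14, 3.14, 3.14, 3.14].

INTERFACE

Orientations are given as a rotation vector (axis times angle).
In Python, from workcell import * gives the robot as it stands. The module is installed in compiled form; this text tells all that it offers.
- The arm moves only by the tool carry_out, never from a script. Its arguments are lists of equal length, an entry for each row: "offset": the shift along the tool's x, y, z in cm, a list of three; "delta_rot": the turn, a rotation vector about the tool's x, y, z in degrees, a list of three. A call has exactly 5 rows; each row shifts and turns the commanded pose from where the row before left it, along the tool's axes as they then stand; what a row does not reach is not made up. A row lasts 1/12 s, in which the tool goes at most 41.7 mm and 7.16 degrees, less where a joint would pass 70% of its speed; a pose out of reach is approached as far as the arm can. A call is refused whole if a number of a shift passes 4.17 or a number of a turn 7.16, either way. A call with a gripper value outside its range is refused whole. "fingers" is the opening, from -1 (shut) to 1 (fully open), set as the call begins (left out, the last holds). The fingers move at their own pace and stop on an object; "newtons" is the grip in N (left out, the last holds). Time passes only in rows, so rows that do not move let the fingers close, or fill a call up. It gives the time, the measured TCP pose, the force and the opening at its end, in the units of the state.
- read_state(): the state, without advancing time (a new reading comes with each control period).
- read_camera(name): name is "scene" or "top" or "wrist"; returns (picture, depth): 384x512x3 uint8, red, green, blue; 384x512 float32, m along the optical axis (not along the pixel's ray), 0 where there is no reading.
- get_calibration(name): a dict with "fx", "fy", "cx", "cy" (pixels), "R" (3x3) and "t" (3): a world point X has camera coordinates R X + t; the wrist camera has in their place "mount" (4x4, takes a point from camera to tool coordinates, whose origin is the TCP and whose axes are the tool frame's). Camera axes: x right, y down, z forward; pixel columns grow to the right and rows downward; lengths in m; the calibration is good to about 2 mm. A picture is of the moment at which its call begins: read the wrist's pose just before it. get_calibration takes no time and is no camera call.
- finish_job(): hands the job in, once; it reports no verdict.
The state is a dict: "time": time; "q": joint angles; "joint_vel": joint speeds; "joint_torque": joint torques, N m; "tool_pos": TCP position; "tcp_rot": TCP orientation; "wrist_force": force on the tool from outside, world axes, zero at the start; "torque": the same for the moment, N m; "width": opening from 0.0 (shut) to 1.0 (fully open).
Only numpy, scipy, OpenCV 4.12 (cv2) and the standard library are available. Lean on these libraries where they do the work, as an engineer would, in place of code of your own. Each camera call takes 0.05 s, during which the arm holds its last target. There are 200 camera calls.

## Working session

There is one attempt and no reset: what is moved stays moved. The work goes in short steps, Python scripts to look and compute and a tool call to move; the robot and the scene stay as the last step left them, time stands still between calls to the robot, and variables do not carry over. Pictures are saved under pics/ and viewed, about 12 in all and at most 16, crops included, and the job is handed in when it is done.

Besides the shell and the picture viewer there is one more tool, called after "Call:" as name(argument=value, ...) on one line, values as JSON. carry_out: Moves the arm, as the interface text tells. Its arguments: {"type":"object","properties":{"offset":{"type":"array"},"delta_rot":{"type":"array"},"fingers":{"type":"number"},"newtons":{"type":"number"}},"required":["offset","delta_rot"]}

```bash
mkdir -p pics
cat > h.py <<'E'
import numpy as np,cv2
from workcell import *
from scipy.spatial.transform import Rotation as Ro
np.set_printoptions(precision=4,suppress=True)
def snap(n,f=None):
    s=read_state(); p,d=read_camera(n); c=get_calibration(n)
    if f: cv2.imwrite('pics/'+f,p[:,:,::-1])
    K=(c['fx'],c['fy'],c['cx'],c['cy'])
    if 'mount' in c:
        T=np.eye(4);T[:3,:3]=Ro.from_rotvec(s['tcp_rot']).as_matrix();T[:3,3]=s['tool_pos']
        M=T@np.array(c['mount'])
    else:
        M=np.eye(4);R=np.array(c['R']);M[:3,:3]=R.T;M[:3,3]=-R.T@np.array(c['t'])
    return p,d,K,M
def cloud(d,K,M):
    v,u=np.mgrid[:d.shape[0],:d.shape[1]]
    P=np.stack([(u-K[2])/K[0]*d,(v-K[3])/K[1]*d,d],-1)
    return P@M[:3,:3].T+M[:3,3]
def ray(u,v,z,K,M):
    r=M[:3,:3]@np.array([(u-K[2])/K[0],(v-K[3])/K[1],1]);o=M[:3,3]
    return o+r*(z-o[2])/r[2]
def st():
    s=read_state();R=Ro.from_rotvec(s['tcp_rot']).as_matrix()
    print('t',s['time'],'p',s['tool_pos'],'q',np.array(s['q']),'w',s['width'],'F',np.array(s['wrist_force']));print(R);return s,R
E
python3 - <<'E'
from h import *
st()
for n in('top','scene'):
    p,d,K,M=snap(n,n+'0.png'); np.savez(n+'0.npz',p=p,d=d,K=K,M=M); print(n,K,M[:3,3],M[:3,2])
c=get_calibration('wrist');print(c)
E
```

```text
t 0.0 p [0.2202 0.6372 0.2009] q [ 1.2011  0.2647  1.6054 -0.      1.2737 -0.0369] w 1.0052692750625283 F [ 0.0576  0.8491 -0.5037]
[[-0.0008 -0.9451  0.3267]
 [-0.0021  0.3267  0.9451]
 [-1.      0.0001 -0.0022]]
top (460.4983409405332, 460.4983409405332, 244.86115881740642, 198.90459034505514) [0.3417 0.0658 1.2254] [ 0.1919  0.0211 -0.9812]
scene (399.8169957475577, 399.8169957475577, 255.1883039020929, 196.62903607868853) [0.8556 0.6235 1.0933] [-0.2414 -0.4748 -0.8463]
{'fx': 301.1378049939505, 'fy': 301.1378049939505, 'cx': 258.0675582852481, 'cy': 195.18103615651324, 'mount': array([[-0.0003, -0.3139,  0.9495, -0.1717],
       [ 0.0004, -0.9495, -0.3139,  0.081 ],
       [ 1.    ,  0.0003,  0.0004,  0.001 ],
       [ 0.    ,  0.    ,  0.    ,  1.    ]])}
```

View pics/top0.png

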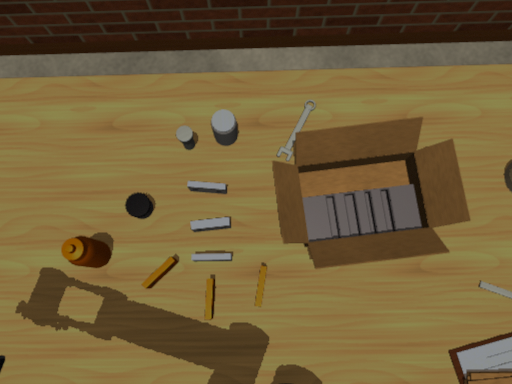

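View pics/scene0.png

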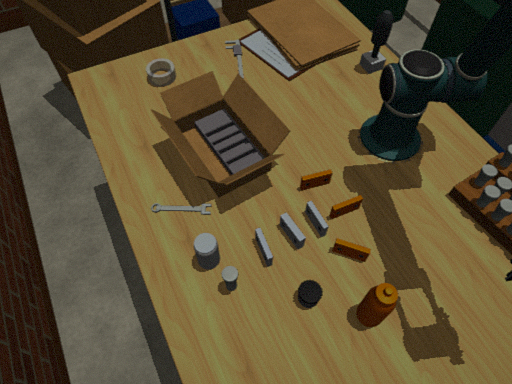

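Top view: three grey plates at about (207,187), (210,223) and (212,257), tub lid at (139,205), carton around (362,205); orange decoys, bottle, can, collet and spanner are around them. The scene view agrees with this.

Run:
```python
from h import *
for n in('top','scene'):
    f=np.load(n+'0.npz');p,d,K,M=f['p'],f['d'],f['K'],f['M'];P=cloud(d,K,M)
    hsv=cv2.cvtColor(p,cv2.COLOR_RGB2HSV)
    print(n,'bench z',np.median(P[...,2][(hsv[...,1]>100)&(P[...,0]<.9)&(P[...,0]>.2)&(abs(P[...,2])<.02)]))
    z=P[...,2]
    def comps(m,tag,mn=15):
        k,l,s,c=cv2.connectedComponentsWithStats(m.astype(np.uint8))
        for i in range(1,k):
            if s[i,4]<mn: continue
            vv,uu=np.nonzero(l==i); X=P[vv,uu]
            r=cv2.minAreaRect((X[:,:2]*1000).astype(np.float32))
            w=np.linalg.eigh(np.cov(X[:,:2].T))
            a=w[1][:,1]
            print(tag,'px',c[i].round(),s[i,4],'rect mm',np.array(r[0]).round(1),np.array(r[1]).round(1),'ang',np.degrees(np.arctan2(a[1],a[0])).round(1),'z',np.median(X[:,2]).round(4),'mean',X[:,:2].mean(0))
    reg=(P[...,0]>.25)&(P[...,0]<.95)&(P[...,1]>-.5)&(P[...,1]<.6)
    comps(reg&(hsv[...,1]<90)&(z>.05)&(z<.067)&(P[...,1]>-.05),'plate?')
    comps(reg&(hsv[...,1]>150)&(z>.045)&(z<.067)&(P[...,1]>-.05)&(hsv[...,2]>60),'orange?')
    comps(reg&(hsv[...,2]<60)&(z>.045)&(z<.067)&(P[...,1]>-.05),'tub?')
    comps(reg&(z>.1)&(z<.25)&(P[...,1]>-.1),'tall')
    comps(reg&(hsv[...,1]<90)&(z>.03)&(z<.04)&(P[...,1]<-.05),'insert',40)
    comps(reg&(z>.005)&(z<.025)&(P[...,1]<-.05)&(hsv[...,1]<90),'slot',8)
    comps(reg&(z>.07)&(P[...,1]<-.05)&(P[...,1]>-.5),'flap',60)
```

```text
top bench z 0.0011914476284460296
plate? px [227. 137.] 50 rect mm [742.  135.2] [17.6 57. ] ang 108.9 z 0.0577 mean [0.739  0.1352]
plate? px [206. 185.] 259 rect mm [610.1 191.9] [100.1  16.5] ang 84.0 z 0.0606 mean [0.6095 0.1912]
plate? px [138. 204.] 425 rect mm [562.7 370.2] [59.7 60.3] ang 113.8 z 0.0558 mean [0.5622 0.37  ]
plate? px [209. 223.] 344 rect mm [510.3 182.8] [22.5 99.8] ang 94.7 z 0.0608 mean [0.5097 0.1824]
plate? px [211. 256.] 277 rect mm [424.9 180.1] [98.7 15.5] ang 88.9 z 0.061 mean [0.4248 0.1799]
orange? px [158. 272.] 292 rect mm [388.7 313.9] [ 16.6 100.3] ang 132.7 z 0.0601 mean [0.3875 0.3137]
orange? px [260. 285.] 261 rect mm [350.5  56.8] [15.9 99.1] ang 170.0 z 0.0607 mean [0.3502 0.0569]
orange? px [208. 298.] 284 rect mm [321.8 186.3] [16.6 97.6] ang 176.9 z 0.0606 mean [0.3215 0.1857]
tub? px [226. 137.] 62 rect mm [742.6 138. ] [21.3 59.9] ang 103.4 z 0.0557 mean [0.7391 0.1369]
tub? px [189. 142.] 16 rect mm [729.  236.8] [ 5.6 23.9] ang 127.2 z 0.0516 mean [0.7285 0.2372]
tub? px [138. 204.] 455 rect mm [562.6 369.8] [60.1 61.7] ang 116.0 z 
[... 3900 characters left out ...]
 42 rect mm [ 517.2 -242.9] [84.9  5.8] ang -174.8 z 0.0185 mean [ 0.5141 -0.2433]
slot px [233. 147.] 140 rect mm [ 524.7 -196.8] [109.2  16.1] ang -174.4 z 0.0123 mean [ 0.5242 -0.1973]
slot px [215. 143.] 9 rect mm [ 574.4 -237.3] [18.3  3.5] ang -164.8 z 0.0187 mean [ 0.5741 -0.2373]
slot px [241. 157.] 107 rect mm [ 519.6 -144.7] [107.8  16.5] ang -174.0 z 0.0142 mean [ 0.5179 -0.1452]
slot px [225. 164.] 29 rect mm [ 582.2 -141.3] [ 2.9 76.2] ang 96.1 z 0.0169 mean [ 0.5824 -0.1408]
slot px [167. 207.] 122 rect mm [807.7 -68.5] [ 32.1 114.2] ang 153.8 z 0.0074 mean [ 0.8133 -0.0757]
flap px [219. 114.] 5247 rect mm [ 564.  -234.3] [330.5 380.1] ang 130.6 z 0.1217 mean [ 0.5382 -0.2656]
```

```bash
cat >> h.py <<'E'
def plan(wps,step=3.0):
    """wps: (x,y,z,theta_deg[,step cm]) tool-down waypoints; prints rows from the measured pose"""
    s,R=st(); p=np.array(s['tool_pos']); th=np.degrees(np.arctan2(R[1,2],R[0,2])); print('theta',th.round(2))
    first=True
    for w in wps:
        tgt=np.array(w[:3]); sp=w[4] if len(w)>4 else step
        D=np.linalg.norm(tgt-p)*100; dth=(w[3]-th+180)%360-180
        n=max(1,int(np.ceil(max(D/sp,abs(dth)/7)/5-.02)))*5
        rows=[];t=th;ci=np.zeros(3)
        for k in range(n):
            c,sn=np.cos(np.radians(t)),np.sin(np.radians(t))
            A=np.array([[0,-sn,c],[0,c,sn],[-1,0,0]])
            o=(A.T@((tgt-p)/n)*100).round(2); rows.append(o.tolist()); t+=dth/n
        r=round(-dth/n,2)
        for k in range(0,n,5): print('off',str(rows[k:k+5]).replace(' ',''),'rotx',r)
        p=tgt;th=w[3]; print('--')
E
python3 - <<'E'
from h import *
plan([(.609,.193,.21,-6),(.609,.193,.105,-6)])
E
```

```text
t 0.1 p [0.2203 0.6373 0.201 ] q [ 1.2011  0.2647  1.6052  0.      1.2737 -0.0369] w 1.0060696185445537 F [-0.3328 -0.7737 -1.3153]
[[-0.0008 -0.9451  0.3267]
 [-0.0019  0.3267  0.9451]
 [-1.      0.0001 -0.0021]]
theta 70.93
off [[-0.05,-2.56,-1.46],[-0.05,-2.66,-1.29],[-0.05,-2.74,-1.11],[-0.05,-2.8,-0.92],[-0.05,-2.86,-0.73]] rotx 3.85
off [[-0.05,-2.9,-0.54],[-0.05,-2.93,-0.34],[-0.05,-2.95,-0.15],[-0.05,-2.95,0.05],[-0.05,-2.94,0.25]] rotx 3.85
off [[-0.05,-2.92,0.45],[-0.05,-2.88,0.64],[-0.05,-2.83,0.83],[-0.05,-2.77,1.02],[-0.05,-2.69,1.21]] rotx 3.85
off [[-0.05,-2.61,1.38],[-0.05,-2.51,1.56],[-0.05,-2.4,1.72],[-0.05,-2.28,1.88],[-0.05,-2.15,2.03]] rotx 3.85
--
off [[2.1,0.0,0.0],[2.1,0.0,0.0],[2.1,0.0,0.0],[2.1,0.0,0.0],[2.1,0.0,0.0]] rotx 0.0
--
```

Call:
carry_out(offset=[[0, -2.6, -1.4], [0, -2.7, -1.3], [0, -2.7, -1.1], [0, -2.8, -0.9], [0, -2.9, -0.7]], delta_rot=[[3.85, 0, 0], [3.85, 0, 0], [3.85, 0, 0], [3.85, 0, 0], [3.85, 0, 0]], fingers=0.1, newtons=60)

```text
time: 0.52
tool_pos: [0.3192, 0.5262, 0.2015]
tcp_rot: [-0.703, 1.455, 0.701]
wrist_force: [-0.1, 0.5, -0.2]
width: 0.549
```

Call:
carry_out(offset=[[0, -2.9, -0.5], [0, -2.9, -0.3], [0, -2.9, -0.1], [0, -2.9, 0], [0, -2.9, 0.2]], delta_rot=[[3.85, 0, 0], [3.85, 0, 0], [3.85, 0, 0], [3.85, 0, 0], [3.85, 0, 0]])

```text
time: 0.93
tool_pos: [0.4154, 0.4166, 0.2016]
tcp_rot: [-0.441, 1.526, 0.441]
wrist_force: [0.3, 0.0, -0.0]
width: 0.547
```

Call:
carry_out(offset=[[0, -2.9, 0.5], [0, -2.9, 0.6], [0, -2.8, 0.8], [0, -2.8, 1], [0, -2.7, 1.2]], delta_rot=[[3.85, 0, 0], [3.85, 0, 0], [3.85, 0, 0], [3.85, 0, 0], [3.85, 0, 0]])

```text
time: 1.35
tool_pos: [0.5119, 0.3052, 0.2016]
tcp_rot: [-0.178, 1.564, 0.178]
wrist_force: [0.0, 0.3, 0.5]
width: 0.549
```

Call:
carry_out(offset=[[0, -2.6, 1.4], [0, -2.5, 1.5], [0, -2.4, 1.7], [0, -2.3, 1.9], [0, -2.2, 2]], delta_rot=[[3.85, 0, 0], [3.85, 0, 0], [3.85, 0, 0], [3.85, 0, 0], [3.85, 0, 0]])

```text
time: 1.77
tool_pos: [0.6084, 0.1935, 0.2015]
tcp_rot: [0.086, 1.57, -0.086]
wrist_force: [0.5, 1.2, 0.2]
width: 0.545
```

Call:
carry_out(offset=[[2, 0, 0], [2, 0, 0], [2, 0, 0], [0, 0, 0], [0, 0, 0]], delta_rot=[[0, 0, 0], [0, 0, 0], [0, 0, 0], [0, 0, 0], [0, 0, 0]])

```text
time: 2.18
tool_pos: [0.6063, 0.1943, 0.1402]
tcp_rot: [0.082, 1.573, -0.084]
wrist_force: [0.0, -0.1, 0.4]
width: 0.552
```

```bash
cat >> h.py <<'E'
def tops(P,sel,tag='',mn=60):
    k,l,s,c=cv2.connectedComponentsWithStats(sel.astype(np.uint8)); out=[]
    for i in range(1,k):
        if s[i,4]<mn: continue
        X=P[l==i]; r=cv2.minAreaRect((X[:,:2]*1000).astype(np.float32)); b=cv2.boxPoints(r)
        e=max((b[1]-b[0],b[2]-b[1]),key=np.linalg.norm); a=np.degrees(np.arctan2(e[1],e[0]))%180
        print(tag,'px',c[i].round(),s[i,4],'rect mm',np.array(r[0]).round(1),np.array(r[1]).round(1),'ang',a.round(1),'z',np.median(X[:,2]).round(4),'mean',X[:,:2].mean(0))
E
python3 - <<'E'
from h import *
st();p,d,K,M=snap('wrist','w1.png');P=cloud(d,K,M);z=P[...,2]
tops(P,(z>.05)&(z<.068),'top');print(np.median(z[(abs(z)<.02)]))
E
```

```text
t 2.1833 p [0.6063 0.1943 0.1402] q [0.271  0.2396 1.7513 0.     1.1552 0.3771] w 0.5515621027303141 F [ 0.0444 -0.0947  0.379 ]
[[-0.0043  0.1058  0.9944]
 [-0.0012  0.9944 -0.1059]
 [-1.     -0.0016 -0.0042]]
top px [175.   6.] 628 rect mm [559.1 344.8] [ 9.6 42.5] ang 175.0 z 0.0548 mean [0.5595 0.3455]
top px [ 14. 108.] 823 rect mm [410.9 288.8] [16.9 30.5] ang 132.6 z 0.0596 mean [0.4161 0.2866]
top px [396. 114.] 184 rect mm [724.7 249.8] [30.9  9.2] ang 72.6 z 0.0607 mean [0.7235 0.2501]
top px [261. 190.] 1974 rect mm [608.4 192.8] [99.8 16. ] ang 84.5 z 0.06 mean [0.6088 0.1967]
top px [153. 210.] 2940 rect mm [508.6 183.5] [ 23.  100.3] ang 95.3 z 0.06 mean [0.5101 0.1873]
top px [ 63. 222.] 2484 rect mm [423.1 180.7] [100.5  18.3] ang 89.0 z 0.0599 mean [0.4256 0.1843]
top px [415. 212.] 809 rect mm [748.6 156.4] [64.6 29. ] ang 49.3 z 0.0594 mean [0.7437 0.1621]
top px [  6. 227.] 232 rect mm [365.9 184.1] [10.3 16.3] ang 91.0 z 0.0569 mean [0.3684 0.1844]
top px [ 29. 336.] 1116 rect mm [348.3  57.6] [18.2 72.2] ang 170.2 z 0.0597 mean [0.3484 0.0609]
0.0001410640696421217
```

View pics/w1.png

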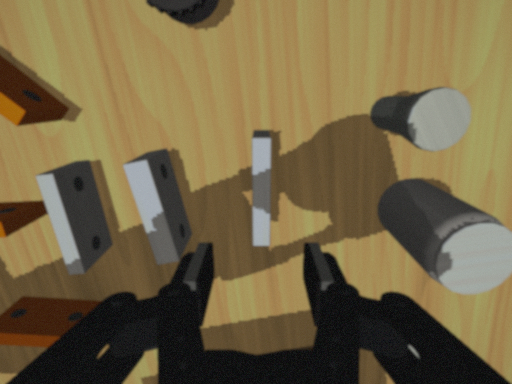

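Call:
carry_out(offset=[[2.2, -0.1, 0.2], [2.2, 0, 0], [2.2, 0, 0], [2.1, 0, 0], [2, 0, 0]], delta_rot=[[0, 0, 0], [0, 0, 0], [0, 0, 0], [0, 0, 0], [0, 0, 0]])

```text
time: 2.65
tool_pos: [0.6114, 0.1944, 0.0365]
tcp_rot: [0.084, 1.566, -0.082]
wrist_force: [-0.5, 0.6, 0.3]
width: 0.546
```

Call:
carry_out(offset=[[0, 0, 0], [0, 0, 0], [0, 0, 0], [0, 0, 0], [0, 0, 0]], delta_rot=[[0, 0, 0], [0, 0, 0], [0, 0, 0], [0, 0, 0], [0, 0, 0]], fingers=-1, newtons=70)

```text
time: 3.07
tool_pos: [0.6116, 0.1942, 0.0376]
tcp_rot: [0.084, 1.565, -0.082]
wrist_force: [0.8, -0.1, 0.0]
width: 0.002
```

Call:
carry_out(offset=[[0, 0, 0], [0, 0, 0], [-1, 0, 0], [-2, 0, 0], [-3, 0, 0]], delta_rot=[[0, 0, 0], [0, 0, 0], [0, 0, 0], [0, 0, 0], [0, 0, 0]])

```text
time: 3.48
tool_pos: [0.6071, 0.1928, 0.0931]
tcp_rot: [0.082, 1.575, -0.085]
wrist_force: [0.7, 0.2, 0.1]
width: 0.002
```

Call:
carry_out(offset=[[-3, 0, 0], [-3, 0, 0], [-3, 0, 0], [-3, 0, 0], [-3, 0, 0]], delta_rot=[[0, 0, 0], [0, 0, 0], [0, 0, 0], [0, 0, 0], [0, 0, 0]])

```text
time: 3.9
tool_pos: [0.6096, 0.1936, 0.2477]
tcp_rot: [0.083, 1.568, -0.083]
wrist_force: [0.2, -0.1, 0.2]
width: -0.001
```

Run:
```python
from h import *
# carton model from top-view estimate
c=np.array([.5322,-.2108]);yaw=5.9
y=np.radians(yaw);ex=np.array([np.cos(y),np.sin(y)]);ey=np.array([-ex[1],ex[0]])
for n,k in dict(a=-72,b=-27,c=21,d=72).items(): print(n,c+ey*k/1000)
a=c-ey*.072
plan([(a[0],a[1],.24,yaw-90)])
```

```text
a [ 0.5396 -0.2824]
b [ 0.535  -0.2377]
c [ 0.53   -0.1899]
d [ 0.5248 -0.1392]
t 3.9 p [0.6096 0.1936 0.2477] q [0.2685 0.173  1.63   0.     1.3378 0.3744] w -0.0009966715042726308 F [ 0.2396 -0.0728  0.2008]
[[ 0.0008  0.1057  0.9944]
 [ 0.0002  0.9944 -0.1057]
 [-1.      0.0003  0.0007]]
theta -6.07
off [[0.04,-2.4,-0.1],[0.04,-2.4,0.07],[0.04,-2.39,0.23],[0.04,-2.37,0.39],[0.04,-2.34,0.55]] rotx 3.9
off [[0.04,-2.3,0.71],[0.04,-2.24,0.87],[0.04,-2.18,1.02],[0.04,-2.11,1.16],[0.04,-2.02,1.3]] rotx 3.9
off [[0.04,-1.93,1.44],[0.04,-1.83,1.57],[0.04,-1.72,1.69],[0.04,-1.6,1.8],[0.04,-1.47,1.9]] rotx 3.9
off [[0.04,-1.34,2.0],[0.04,-1.2,2.09],[0.04,-1.05,2.16],[0.04,-0.9,2.23],[0.04,-0.75,2.29]] rotx 3.9
--
```

Run:
```python
from h import *
p,d,K,M=snap('wrist','w2.png');P=cloud(d,K,M);z=P[...,2]
tops(P,(z>.05)&(z<.068),'top')
```

```text
top px [196.  16.] 1955 rect mm [560.3 358.6] [37.  65.3] ang 174.1 z 0.0551 mean [0.561  0.3614]
top px [49. 80.] 1694 rect mm [387.  314.6] [ 16.8 100.8] ang 132.7 z 0.0602 mean [0.3876 0.3157]
top px [257. 165.] 1045 rect mm [607.9 192.9] [99.5 15.2] ang 84.2 z 0.0601 mean [0.6085 0.1949]
top px [178. 180.] 1544 rect mm [508.7 183.2] [ 22.6 100.6] ang 95.2 z 0.0601 mean [0.5097 0.1863]
top px [112. 189.] 1263 rect mm [423.4 180.8] [100.   17.1] ang 89.8 z 0.06 mean [0.425  0.1835]
top px [369. 179.] 299 rect mm [748.1 158.7] [62.7 24.1] ang 45.3 z 0.0588 mean [0.744  0.1624]
top px [ 36. 194.] 1029 rect mm [323.7 186.3] [16.7 92.7] ang 176.9 z 0.0602 mean [0.3282 0.1873]
top px [ 83. 279.] 1033 rect mm [348.8  57.4] [ 17.7 100.9] ang 170.5 z 0.0599 mean [0.3506 0.0592]
top px [258. 327.] 76 rect mm [584.6 -46.9] [13.4  2.4] ang 6.7 z 0.0604 mean [ 0.5845 -0.0469]
```

View pics/w2.png

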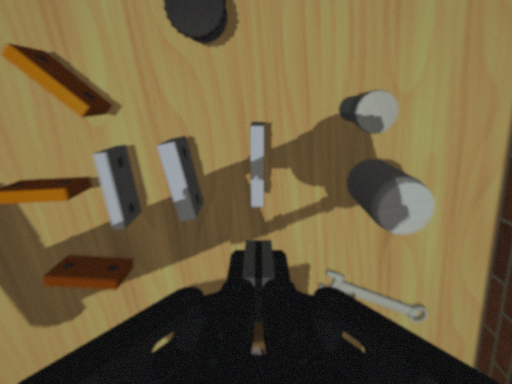

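Run:
```python
from h import *
p,d,K,M=snap('wrist'); c=get_calibration('wrist');m=np.array(c['mount'])
P=cloud(d,K,m)
for v in range(225,300,6): print(v,d[v,258],P[v,258], P[v,250],P[v,268])
st()
```

```text
225 0.4649623 [ 0.2552 -0.108  -0.0003] [ 0.2551 -0.108  -0.0126] [ 0.254  -0.1075  0.0151]
231 0.4685222 [ 0.2555 -0.1183 -0.0003] [ 0.2568 -0.1189 -0.0128] [ 0.2547 -0.1179  0.0152]
237 0.47406033 [ 0.2576 -0.1296 -0.0003] [ 0.2565 -0.1291 -0.0129] [ 0.2563 -0.129   0.0154]
243 0.15045983 [-0.0364  0.012   0.0001] [-0.036   0.0117 -0.0039] [-0.0368  0.0122  0.0051]
249 0.14485297 [-0.0424  0.0118  0.0001] [-0.0422  0.0117 -0.0038] [-0.0426  0.012   0.0049]
255 0.13953578 [-0.048   0.0118  0.0001] [-0.0483  0.012  -0.0036] [-0.049   0.0124  0.0047]
261 0.13424449 [-0.0535  0.0119  0.0001] [-0.0529  0.0115 -0.0035] [-0.0541  0.0122  0.0045]
267 0.1290836 [-0.0589  0.0121  0.0001] [-0.0587  0.012  -0.0033] [-0.0585  0.0119  0.0044]
273 0.12460223 [-0.0636  0.0122  0.0001] [-0.0627  0.0117 -0.0032] [-0.0623  0.0114  0.0043]
279 0.12247101 [-0.0662  0.0111  0.0001] [-0.0662  0.0111 -0.0031] [-0.0668  0.0115  0.0042]
285 0.12360277 [-0.066   0.0081  0.0001] [-0.0732  0.0131 -0.0029] [-0.0724  0.0126  0.004 ]
291 0.12396905 [-0.0665  0.0055  0.0001] [-0.0768  0.0131 -0.0028] [-0.0767  0.013   0.0038]
297 0.12424599 [-0.067   0.003   0.0001] [-0.0797  0.0126 -0.0028] [-0.0801  0.0129  0.0037]
t 4.0 p [0.6135 0.1947 0.2539] q [ 0.2685  0.1693  1.6231 -0.      1.3363  0.3745] w -0.005193048651404368 F [ 1.0963 -0.3617  0.4301]
[[ 0.0125  0.1057  0.9943]
 [ 0.0034  0.9944 -0.1057]
 [-0.9999  0.0047  0.012 ]]
```

Wrist image: plate still stands untouched at (257,165). The depth shows the shut fingertips about 34 mm behind the reported TCP, so the grasp closed above the plate. I'll check this once the arm has settled.

Call:
carry_out(offset=[[0, 0, 0], [0, 0, 0], [0, 0, 0], [0, 0, 0], [0, 0, 0]], delta_rot=[[0, 0, 0], [0, 0, 0], [0, 0, 0], [0, 0, 0], [0, 0, 0]], fingers=0.1)

```text
time: 4.42
tool_pos: [0.609, 0.1934, 0.2435]
tcp_rot: [0.083, 1.572, -0.084]
wrist_force: [-0.1, 0.4, 1.4]
width: 0.55
```

Run:
```python
from h import *
st();p,d,K,M=snap('wrist'); m=np.array(get_calibration('wrist')['mount'])
P=cloud(d,K,m); f=(d>0)&(d<.17)
for side in(-1,1):
    s=f&(P[...,2]*side>0.015)&(P[...,2]*side<.045);X=P[s];i=X[:,0].argsort()[-150:]
    print(side,X[i,0].max(),np.median(X[i],0),'inner z',np.abs(X[X[:,0]>X[:,0].max()-.012][:,2]).min())
Q=cloud(d,K,M);tops(Q,(Q[...,2]>.05)&(Q[...,2]<.068)&(d>.3),'top')
st()
```

```text
t 4.4167 p [0.609  0.1934 0.2435] q [0.2685 0.1764 1.6337 0.     1.3343 0.3744] w 0.5502149066664547 F [-0.1269  0.3523  1.4458]
[[-0.0028  0.1057  0.9944]
 [-0.0008  0.9944 -0.1057]
 [-1.     -0.001  -0.0027]]
-1 -0.03176567283241724 [-0.037   0.0075 -0.0232] inner z 0.02292898275923188
1 -0.03113574765709315 [-0.0369  0.0074  0.0239] inner z 0.023519794246245194
top px [197.  16.] 1888 rect mm [560.3 358. ] [36.2 65.2] ang 174.5 z 0.0552 mean [0.561  0.3605]
top px [48. 79.] 1742 rect mm [387.  314.5] [ 17.4 100.5] ang 132.8 z 0.0602 mean [0.3878 0.3156]
top px [258. 165.] 1060 rect mm [608.5 192.8] [99.6 15.1] ang 83.6 z 0.0601 mean [0.6084 0.1946]
top px [179. 180.] 1580 rect mm [508.7 183.5] [ 22.7 100.3] ang 95.3 z 0.0601 mean [0.5098 0.1863]
top px [112. 189.] 1289 rect mm [423.3 180.6] [100.5  17.1] ang 89.2 z 0.06 mean [0.4251 0.1834]
top px [371. 180.] 314 rect mm [746.8 157.4] [62.3 23.1] ang 50.7 z 0.0593 mean [0.7437 0.1622]
top px [ 36. 195.] 1035 rect mm [324.8 186.3] [16.4 91.3] ang 177.0 z 0.0602 mean [0.3287 0.1873]
top px [ 83. 280.] 1052 rect mm [349.2  57.2] [ 17.8 100.4] ang 169.7 z 0.0599 mean [0.3509 0.0591]
top px [254. 329.] 919 rect mm [574.2 -48.2] [155.   4.] ang 6.0 z 0.0592 mean [ 0.5768 -0.0477]
t 4.4667 p [0.6092 0.1934 0.2437] q [ 0.2685  0.1763  1.6334 -0.      1.3344  0.3744] w 0.5482775094511297 F [ 0.1504  0.3224 -0.516 ]
[[-0.0024  0.1057  0.9944]
 [-0.0007  0.9944 -0.1057]
 [-1.     -0.0009 -0.0023]]
```

Call:
carry_out(offset=[[3, 0, 0], [3, 0, 0], [3, 0, 0], [3, 0, 0], [3, 0, 0]], delta_rot=[[0, 0, 0], [0, 0, 0], [0, 0, 0], [0, 0, 0], [0, 0, 0]])

```text
time: 4.88
tool_pos: [0.6095, 0.1935, 0.0934]
tcp_rot: [0.083, 1.57, -0.083]
wrist_force: [0.7, -0.3, -0.3]
width: 0.55
```

Call:
carry_out(offset=[[2, 0, 0], [2, 0, 0], [1, 0, 0], [1, 0, 0], [1, 0, 0]], delta_rot=[[0, 0, 0], [0, 0, 0], [0, 0, 0], [0, 0, 0], [0, 0, 0]])

```text
time: 5.3
tool_pos: [0.6103, 0.1938, 0.0249]
tcp_rot: [0.083, 1.569, -0.083]
wrist_force: [0.4, 0.5, -0.3]
width: 0.548
```

Call:
carry_out(offset=[[0.5, 0, 0], [0.5, 0, 0], [0, 0, 0], [0, 0, 0], [0, 0, 0]], delta_rot=[[0, 0, 0], [0, 0, 0], [0, 0, 0], [0, 0, 0], [0, 0, 0]])

```text
time: 5.72
tool_pos: [0.6107, 0.1939, 0.0162]
tcp_rot: [0.084, 1.568, -0.083]
wrist_force: [0.3, 0.3, 0.3]
width: 0.551
```

Run:
```python
from h import *
st();p,d,K,M=snap('wrist','w3.png');P=cloud(d,K,M);tops(P,(P[...,2]>.05)&(P[...,2]<.068),'top')
```

```text
t 5.7167 p [0.6107 0.1939 0.0162] q [ 0.2685  0.3681  1.8367 -0.      0.9351  0.3745] w 0.5509039486930132 F [0.3217 0.3185 0.2759]
[[ 0.0016  0.1057  0.9944]
 [ 0.0004  0.9944 -0.1057]
 [-1.      0.0006  0.0016]]
top px [503. 139.] 947 rect mm [724.2 245.4] [10.8 27.3] ang 92.8 z 0.0559 mean [0.7228 0.2463]
top px [254. 259.] 5961 rect mm [608.4 192.9] [100.   16.1] ang 84.1 z 0.06 mean [0.6092 0.1996]
top px [ 50. 267.] 6676 rect mm [507.1 199.7] [24.8 68.3] ang 94.9 z 0.0599 mean [0.5093 0.2058]
top px [202. 261.] 650 rect mm [586.4 199.4] [13.8 22.6] ang 121.2 z 0.0609 mean [0.5845 0.2032]
top px [315. 261.] 652 rect mm [636.1 194.1] [22.9 13.6] ang 47.3 z 0.0608 mean [0.6387 0.1974]
top px [498. 321.] 1720 rect mm [735.4 145.8] [48.7 11.9] ang 85.7 z 0.0578 mean [0.7331 0.1498]
```

View pics/w3.png

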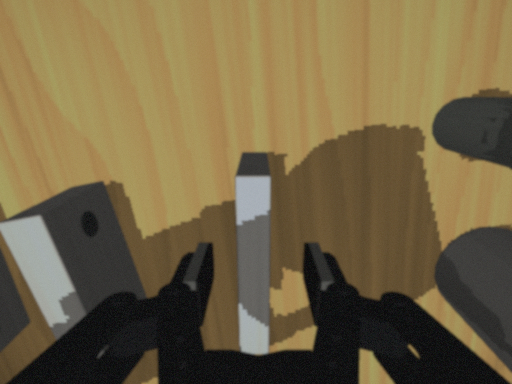

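Call:
carry_out(offset=[[0.6, 0, -0.2], [0.6, 0, 0], [0.6, 0, 0], [0, 0, 0], [0, 0, 0]], delta_rot=[[0, 0, 0], [0, 0, 0], [0, 0, 0], [0, 0, 0], [0, 0, 0]])

```text
time: 6.18
tool_pos: [0.6069, 0.1936, -0.0039]
tcp_rot: [0.083, 1.571, -0.084]
wrist_force: [-0.1, 0.6, 0.5]
width: 0.549
```

Call:
carry_out(offset=[[0, 0, 0], [0, 0, 0], [0, 0, 0], [0, 0, 0], [0, 0, 0]], delta_rot=[[0, 0, 0], [0, 0, 0], [0, 0, 0], [0, 0, 0], [0, 0, 0]], fingers=-1, newtons=70)

```text
time: 6.6
tool_pos: [0.6083, 0.194, -0.0024]
tcp_rot: [0.083, 1.568, -0.083]
wrist_force: [0.4, 0.2, -0.1]
width: 0.18
```

Call:
carry_out(offset=[[0, 0, 0], [0, 0, 0], [-1, 0, 0], [-1, 0, 0], [-1, 0, 0]], delta_rot=[[0, 0, 0], [0, 0, 0], [0, 0, 0], [0, 0, 0], [0, 0, 0]])

```text
time: 7.02
tool_pos: [0.6072, 0.1937, 0.0275]
tcp_rot: [0.083, 1.571, -0.084]
wrist_force: [-0.4, -0.0, -2.5]
width: 0.176
```

Call:
carry_out(offset=[[-3.4, 0, 0], [-3.4, 0, 0], [-3.4, 0, 0], [-3.4, 0, 0], [-3.4, 0, 0]], delta_rot=[[0, 0, 0], [0, 0, 0], [0, 0, 0], [0, 0, 0], [0, 0, 0]])

```text
time: 7.43
tool_pos: [0.6074, 0.1938, 0.1999]
tcp_rot: [0.083, 1.569, -0.083]
wrist_force: [0.8, 0.1, -3.3]
width: 0.179
```

Call:
carry_out(offset=[[0, -2.4, -0.1], [0, -2.4, 0.1], [0, -2.4, 0.2], [0, -2.4, 0.4], [0, -2.3, 0.6]], delta_rot=[[3.9, 0, 0], [3.9, 0, 0], [3.9, 0, 0], [3.9, 0, 0], [3.9, 0, 0]])

```text
time: 7.85
tool_pos: [0.5904, 0.0738, 0.1983]
tcp_rot: [0.352, 1.541, -0.352]
wrist_force: [0.3, -0.3, -2.1]
width: 0.174
```

Call:
carry_out(offset=[[0, -2.3, 0.7], [0, -2.2, 0.9], [0, -2.2, 1], [0, -2.1, 1.2], [0, -2, 1.3]], delta_rot=[[3.9, 0, 0], [3.9, 0, 0], [3.9, 0, 0], [3.9, 0, 0], [3.9, 0, 0]])

```text
time: 8.27
tool_pos: [0.5736, -0.0451, 0.1983]
tcp_rot: [0.618, 1.48, -0.617]
wrist_force: [0.1, 0.1, -2.1]
width: 0.181
```

Call:
carry_out(offset=[[0, -1.9, 1.4], [0, -1.8, 1.6], [0, -1.7, 1.7], [0, -1.6, 1.8], [0, -1.5, 1.9]], delta_rot=[[3.9, 0, 0], [3.9, 0, 0], [3.9, 0, 0], [3.9, 0, 0], [3.9, 0, 0]])

```text
time: 8.68
tool_pos: [0.5564, -0.1638, 0.1983]
tcp_rot: [0.879, 1.385, -0.879]
wrist_force: [0.3, -0.6, -2.9]
width: 0.178
```

Call:
carry_out(offset=[[0, -1.3, 2], [0, -1.2, 2.1], [0, -1, 2.2], [0, -0.9, 2.2], [0, -0.7, 2.3]], delta_rot=[[3.9, 0, 0], [3.9, 0, 0], [3.9, 0, 0], [3.9, 0, 0], [3.9, 0, 0]])

```text
time: 9.1
tool_pos: [0.5403, -0.2827, 0.1982]
tcp_rot: [1.135, 1.254, -1.135]
wrist_force: [0.4, -0.3, -2.4]
width: 0.174
```

Call:
carry_out(offset=[[0, 0, 0], [0, 0, 0], [0, 0, 0], [0, 0, 0], [0, 0, 0]], delta_rot=[[0, 0, 0], [0, 0, 0], [0, 0, 0], [0, 0, 0], [0, 0, 0]])

```text
time: 9.52
tool_pos: [0.541, -0.2806, 0.1974]
tcp_rot: [1.132, 1.257, -1.131]
wrist_force: [0.2, 0.3, -2.7]
width: 0.178
```

```bash
cat >> h.py <<'E'
def carton(f=None):
    """insert top, slots and held plate seen by the wrist camera"""
    s,R=st();p,d,K,M=snap('wrist',f);P=cloud(d,K,M);z=P[...,2];far=d>.2
    tops(P,far&(z>.030)&(z<.038),'insert',300)
    tops(P,far&(z>.005)&(z<.022)&(P[...,1]<-.06)&(P[...,0]<.59),'slot',60)
    hsv=cv2.cvtColor(p,cv2.COLOR_RGB2HSV)
    return p,d,K,M,P
E
python3 - <<'E'
from h import *
carton('w4.png')
E
```

```text
t 9.5167 p [ 0.541  -0.2806  0.1974] q [-0.5196  0.1442  1.7557  0.0003  1.2418  0.9461] w 0.178044300293853 F [ 0.2155  0.2692 -2.6959]
[[ 0.0001  0.9945  0.1049]
 [ 0.0002  0.1049 -0.9945]
 [-1.      0.0001 -0.0002]]
insert px [187. 165.] 21151 rect mm [ 564.3 -203.1] [197.4 302.4] ang 95.9 z 0.0342 mean [ 0.5363 -0.1987]
slot px [159. 118.] 148 rect mm [ 585.6 -157.3] [  3.4 114. ] ang 96.0 z 0.0071 mean [ 0.5845 -0.159 ]
slot px [134. 169.] 1118 rect mm [ 518.8 -131.3] [110.9  14.1] ang 7.7 z 0.0109 mean [ 0.52 -0.13]
slot px [178. 169.] 1710 rect mm [ 524.4 -183.9] [111.1  21.5] ang 6.9 z 0.0106 mean [ 0.525  -0.1826]
slot px [219. 170.] 878 rect mm [ 529.4 -233. ] [111.2  11.3] ang 6.4 z 0.0106 mean [ 0.5301 -0.2324]
slot px [257. 141.] 521 rect mm [ 569.8 -275.6] [38.1 18.1] ang 6.2 z 0.0102 mean [ 0.5701 -0.2756]
slot px [466. 342.] 1608 rect mm [ 312.5 -614.2] [222.1  44.8] ang 65.4 z 0.0072 mean [ 0.3026 -0.6202]
slot px [503. 378.] 116 rect mm [ 234.7 -700.1] [22.  35.9] ang 104.9 z 0.0056 mean [ 0.2373 -0.7041]
```

View pics/w4.png

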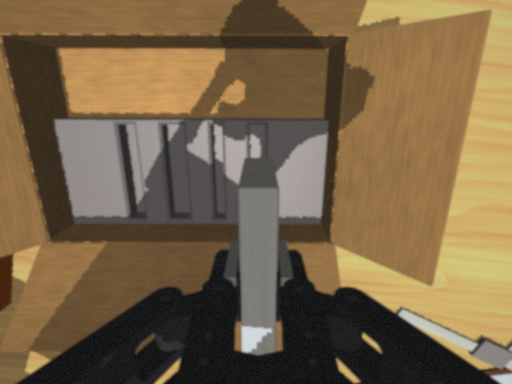

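Held plate in view, with its lower far edge at row 157 and columns 246–271. Slot a's mouth runs from row 122, columns 247–268, so it is nearly aligned. I'll profile it to settle the offset along the slot.

Run:
```python
from h import *
p,d,K,M=snap('wrist'); m=np.array(get_calibration('wrist')['mount']);P=cloud(d,K,m)
for v in range(112,164,3): print(v,P[v,257][:2],end=' | ')
print()
for v in (134,140,146): print(v,[(u,P[v,u,0].round(4),P[v,u,2].round(4)) for u in range(242,276,2)])
s=read_state();print(s['tool_pos'])
```

```text
112 [0.193  0.0624] | 115 [0.1926 0.059 ] | 118 [0.1934 0.0556] | 121 [0.1627 0.0546] | 124 [0.165  0.0512] | 127 [0.1863 0.0459] | 130 [0.1877 0.0423] | 133 [0.1872 0.0389] | 136 [0.1875 0.0354] | 139 [0.1874 0.0318] | 142 [0.1872 0.0283] | 145 [0.1872 0.0248] | 148 [0.1889 0.0209] | 151 [0.1871 0.0176] | 154 [0.1878 0.0139] | 157 [0.188  0.0102] | 160 [-0.0104  0.0478] | 163 [-0.0186  0.0479] | 
134 [(242, np.float64(0.1629), np.float64(-0.0188)), (244, np.float64(0.1616), np.float64(-0.0166)), (246, np.float64(0.1646), np.float64(-0.0145)), (248, np.float64(0.1655), np.float64(-0.0123)), (250, np.float64(0.1847), np.float64(-0.0106)), (252, np.float64(0.1875), np.float64(-0.0083)), (254, np.float64(0.1877), np.float64(-0.006)), (256, np.float64(0.187), np.float64(-0.0036)), (258, np.float64(0.1862), np.float64(-0.0013)), (260, np.float64(0.1875), np.float64(0.0011)), (262, np.float64(0.1882), np.float64(0.0034)), (264, np.float64(0.1885), np.float64(0.0058)), (266, np.float64(0.165), np.float64(0.0076)), (268, np.float64(0.1641), np.float64(0.0098)), (270, np.float64(0.1637), np.f
[... 1057 characters left out ...]
(-0.0146)), (248, np.float64(0.1647), np.float64(-0.0124)), (250, np.float64(0.1866), np.float64(-0.0108)), (252, np.float64(0.1879), np.float64(-0.0084)), (254, np.float64(0.1876), np.float64(-0.006)), (256, np.float64(0.1865), np.float64(-0.0037)), (258, np.float64(0.1862), np.float64(-0.0013)), (260, np.float64(0.1875), np.float64(0.0011)), (262, np.float64(0.1877), np.float64(0.0035)), (264, np.float64(0.1876), np.float64(0.0059)), (266, np.float64(0.1649), np.float64(0.0077)), (268, np.float64(0.1635), np.float64(0.0099)), (270, np.float64(0.1631), np.float64(0.0121)), (272, np.float64(0.1619), np.float64(0.0143)), (274, np.float64(0.1626), np.float64(0.0165))]
[ 0.541  -0.2807  0.1973]
```

Call:
carry_out(offset=[[3, -0.4, -0.3], [3, 0, 0], [3, 0, 0], [3, 0, 0], [3, 0, 0]], delta_rot=[[0, 0, 0], [0, 0, 0], [0, 0, 0], [0, 0, 0], [0, 0, 0]])

```text
time: 10.03
tool_pos: [0.5368, -0.2785, 0.0463]
tcp_rot: [1.132, 1.256, -1.131]
wrist_force: [-0.1, 0.6, -2.5]
width: 0.178
```

Call:
carry_out(offset=[[0.6, 0, 0], [0.4, 0, 0], [0.3, 0, 0], [0.3, 0, 0], [0.2, 0, 0]], delta_rot=[[0, 0, 0], [0, 0, 0], [0, 0, 0], [0, 0, 0], [0, 0, 0]])

```text
time: 10.45
tool_pos: [0.5384, -0.28, 0.0313]
tcp_rot: [1.132, 1.252, -1.131]
wrist_force: [-0.9, 0.0, -2.6]
width: 0.176
```

Call:
carry_out(offset=[[0.3, 0, 0], [0.4, 0, 0], [0.4, 0, 0], [0.3, 0, 0], [0, 0, 0]], delta_rot=[[0, 0, 0], [0, 0, 0], [0, 0, 0], [0, 0, 0], [0, 0, 0]])

```text
time: 10.87
tool_pos: [0.5359, -0.2788, 0.0143]
tcp_rot: [1.133, 1.258, -1.133]
wrist_force: [-0.1, -0.0, -3.0]
width: 0.173
```

Call:
carry_out(offset=[[0.3, 0, 0], [0.3, 0, 0], [0.2, 0, 0], [0, 0, 0], [0, 0, 0]], delta_rot=[[0, 0, 0], [0, 0, 0], [0, 0, 0], [0, 0, 0], [0, 0, 0]])

```text
time: 11.28
tool_pos: [0.5367, -0.2792, 0.0076]
tcp_rot: [1.133, 1.256, -1.132]
wrist_force: [-1.1, 0.1, 0.8]
width: 0.179
```

Call:
carry_out(offset=[[0, 0, 0], [0, 0, 0], [0, 0, 0], [0, 0, 0], [0, 0, 0]], delta_rot=[[0, 0, 0], [0, 0, 0], [0, 0, 0], [0, 0, 0], [0, 0, 0]], fingers=-0.2)

```text
time: 11.7
tool_pos: [0.5367, -0.2792, 0.0072]
tcp_rot: [1.133, 1.256, -1.132]
wrist_force: [0.2, 0.3, -0.6]
width: 0.403
```

Call:
carry_out(offset=[[-1, 0, 0], [-2, 0, 0], [-3, 0, 0], [-3, 0, 0], [-3, 0, 0]], delta_rot=[[0, 0, 0], [0, 0, 0], [0, 0, 0], [0, 0, 0], [0, 0, 0]])

```text
time: 12.12
tool_pos: [0.5363, -0.279, 0.1289]
tcp_rot: [1.133, 1.257, -1.133]
wrist_force: [0.7, -0.3, -0.3]
width: 0.397
```

Call:
carry_out(offset=[[-2, 0, 0], [-2, 0, 0], [-2, 0, 0], [0, 0, 0], [0, 0, 0]], delta_rot=[[0, 0, 0], [0, 0, 0], [0, 0, 0], [0, 0, 0], [0, 0, 0]])

```text
time: 12.53
tool_pos: [0.5377, -0.2798, 0.1895]
tcp_rot: [1.133, 1.252, -1.131]
wrist_force: [-1.4, -0.1, -0.3]
width: 0.403
```

Run:
```python
from h import *
p,d,K,M=snap('top');P=cloud(d,K,M);z=P[...,2]
p,d2,K,M=snap('wrist');Q=cloud(d2,K,M);zq=Q[...,2]
hs=lambda P:(P[...,0]>.4)&(P[...,0]<.67)&(P[...,1]<-.06)&(P[...,1]>-.36)
tops(Q,hs(Q)&(zq>.062)&(zq<.075)&(d2>.2),'wrist seated')
tops(Q,hs(Q)&(zq>.0315)&(zq<.038)&(d2>.2),'wrist insert',300)
sel=(P[...,1]>.05)&(P[...,0]>.4)&(z>.053)&(z<.066)
tops(P,sel,'top')
plan([(.5095,.1835,.15,5.2),(.5095,.1835,.06,5.2)])
```

```text
wrist seated px [140.  31.] 791 rect mm [ 659.2 -163.7] [  0.9 207.3] ang 95.8 z 0.0679 mean [ 0.6592 -0.163 ]
wrist seated px [342. 124.] 645 rect mm [ 591.  -351.7] [158.8   1.2] ang 5.9 z 0.0689 mean [ 0.5978 -0.351 ]
wrist seated px [259. 180.] 1547 rect mm [ 534.5 -278.4] [99.6 15.7] ang 6.4 z 0.0702 mean [ 0.5368 -0.2785]
wrist seated px [160. 233.] 1883 rect mm [ 467.2 -208.5] [300.1  48.7] ang 86.6 z 0.0687 mean [ 0.4685 -0.181 ]
wrist insert px [196. 170.] 22367 rect mm [ 558.8 -203.9] [186.1 301.4] ang 95.8 z 0.0342 mean [ 0.531  -0.2095]
top px [137. 204.] 418 rect mm [563.1 372.2] [61.7 63.7] ang 116.2 z 0.0561 mean [0.5629 0.3714]
top px [209. 223.] 345 rect mm [510.5 183.1] [22.7 99.9] ang 95.5 z 0.061 mean [0.5099 0.1834]
top px [210. 256.] 279 rect mm [425.  180.4] [99.4 15.6] ang 88.8 z 0.0607 mean [0.4249 0.1802]
top px [167. 262.] 86 rect mm [408.3 292.9] [16.3 40.7] ang 133.6 z 0.0604 mean [0.4116 0.29  ]
t 12.6333 p [ 0.5359 -0.2788  0.1863] q [-0.5209  0.1424  1.7784 -0.      1.2221  0.9464] w 0.4030405894008442 F [ 0.3648 -0.5315 -0.1763]
[[-0.0012  0.9946  0.1033]
 [ 0.0007  0.1033 -0.9946]
 [-1.     -0.0011 -0.0008]]
theta -84.07
off [[0.18,0.11,-2.31],[0.18,0.29,-2.3],[0.18,0.47,-2.27],[0.18,0.64,-2.22],[0.18,0.81,-2.17]] rotx -4.46
off [[0.18,0.98,-2.1],[0.18,1.14,-2.02],[0.18,1.29,-1.92],[0.18,1.44,-1.81],[0.18,1.57,-1.7]] rotx -4.46
off [[0.18,1.7,-1.57],[0.18,1.82,-1.43],[0.18,1.92,-1.29],[0.18,2.02,-1.13],[0.18,2.1,-0.97]] rotx -4.46
off [[0.18,2.17,-0.81],[0.18,2.23,-0.64],[0.18,2.27,-0.46],[0.18,2.3,-0.28],[0.18,2.31,-0.1]] rotx -4.46
--
off [[1.8,0.0,0.0],[1.8,0.0,0.0],[1.8,0.0,0.0],[1.8,0.0,0.0],[1.8,0.0,0.0]] rotx -0.0
--
```

Call:
carry_out(offset=[[0, 0.1, -2.3], [0, 0.3, -2.3], [0, 0.5, -2.3], [0, 0.6, -2.2], [0, 0.8, -2.2]], delta_rot=[[-4.46, 0, 0], [-4.46, 0, 0], [-4.46, 0, 0], [-4.46, 0, 0], [-4.46, 0, 0]], fingers=0.2)

```text
time: 13.05
tool_pos: [0.5282, -0.162, 0.1848]
tcp_rot: [0.836, 1.408, -0.838]
wrist_force: [-0.0, -0.1, 0.6]
width: 0.597
```

Call:
carry_out(offset=[[0, 1, -2.1], [0, 1.1, -2], [0, 1.3, -1.9], [0, 1.4, -1.8], [0, 1.6, -1.7]], delta_rot=[[-4.46, 0, 0], [-4.46, 0, 0], [-4.46, 0, 0], [-4.46, 0, 0], [-4.46, 0, 0]])

```text
time: 13.47
tool_pos: [0.5217, -0.047, 0.185]
tcp_rot: [0.536, 1.507, -0.537]
wrist_force: [0.5, 0.2, 0.0]
width: 0.599
```

Call:
carry_out(offset=[[0, 1.7, -1.6], [0, 1.8, -1.4], [0, 1.9, -1.3], [0, 2, -1.1], [0, 2.1, -1]], delta_rot=[[-4.46, 0, 0], [-4.46, 0, 0], [-4.46, 0, 0], [-4.46, 0, 0], [-4.46, 0, 0]])

```text
time: 13.88
tool_pos: [0.5149, 0.0677, 0.185]
tcp_rot: [0.232, 1.562, -0.233]
wrist_force: [0.6, 0.1, 0.5]
width: 0.597
```

Call:
carry_out(offset=[[1, 2.2, -0.8], [1, 2.2, -0.6], [1, 2.3, -0.5], [1, 2.3, -0.3], [1, 2.3, -0.1]], delta_rot=[[-4.46, 0, 0], [-4.46, 0, 0], [-4.46, 0, 0], [-4.46, 0, 0], [-4.46, 0, 0]])

```text
time: 14.3
tool_pos: [0.5082, 0.1832, 0.1346]
tcp_rot: [-0.074, 1.573, 0.073]
wrist_force: [-0.0, 0.3, 0.8]
width: 0.6
```

Call:
carry_out(offset=[[2, 0, 0], [2, 0, 0], [2, 0, 0], [0, 0, 0], [0, 0, 0]], delta_rot=[[0, 0, 0], [0, 0, 0], [0, 0, 0], [0, 0, 0], [0, 0, 0]])

```text
time: 14.72
tool_pos: [0.5072, 0.1818, 0.0745]
tcp_rot: [-0.072, 1.576, 0.069]
wrist_force: [-0.5, -0.1, 1.1]
width: 0.6
```

Run:
```python
from h import *
p,d,K,M=snap('wrist');P=cloud(d,K,M);z=P[...,2];m=np.array(get_calibration('wrist')['mount'])
tops(P,(z>.053)&(z<.066)&(d>.2),'top',400)
T=cloud(d,K,m);tops(T,(z>.053)&(z<.066)&(d>.2),'toolframe',1000)
sel=(z>.053)&(z<.066)&(d>.2)
k,l,s,c=cv2.connectedComponentsWithStats(sel.astype(np.uint8));i=1+np.argmin(abs(c[1:,0]-258)+(s[1:,4]<500)*1e3)
X=T[l==i][:,1:];r=cv2.minAreaRect((X*1000).astype(np.float32));print('tool yz',r)
st()
```

```text
top px [135. 242.] 1818 rect mm [423.1 165.1] [68.5 16.4] ang 89.5 z 0.0599 mean [0.4243 0.1595]
top px [260. 248.] 2252 rect mm [510.4 162.5] [22.  57.8] ang 95.1 z 0.06 mean [0.5104 0.1631]
top px [ 23. 341.] 1051 rect mm [331.6  61. ] [18.1 43.3] ang 170.3 z 0.0597 mean [0.332  0.0638]
toolframe px [135. 242.] 1818 rect mm [17.6 -9.6] [ 8.8 67.8] ang 90.1 z -0.0844 mean [ 0.0156 -0.0147]
toolframe px [260. 248.] 2252 rect mm [ 14.5 -19.5] [57.8  3.8] ang 90.0 z 0.0016 mean [ 0.0145 -0.0188]
toolframe px [ 23. 341.] 1051 rect mm [  18.2 -103.5] [23.6  8.4] ang 86.8 z -0.1852 mean [ 0.0171 -0.1018]
tool yz ((-19.470352172851562, 1.5300617218017578), (57.83112335205078, 21.994829177856445), 0.033794041723012924)
t 14.7667 p [0.5089 0.1822 0.0762] q [ 0.2977  0.1273  2.0133 -0.      1.0037  0.2082] w 0.5987867116538467 F [-0.5447  0.458   0.3875]
[[-0.0026 -0.0894  0.996 ]
 [-0.0008  0.996   0.0894]
 [-1.     -0.0006 -0.0027]]
```

Call:
carry_out(offset=[[2, 0.1, 0.1], [2, 0, 0], [2, 0, 0], [1, 0, 0], [0.8, 0, 0]], delta_rot=[[0, 0, 0], [0, 0, 0], [0, 0, 0], [0, 0, 0], [0, 0, 0]])

```text
time: 15.18
tool_pos: [0.511, 0.1835, -0.0009]
tcp_rot: [-0.07, 1.57, 0.07]
wrist_force: [-0.6, -0.1, 0.2]
width: 0.599
```

Call:
carry_out(offset=[[0, 0, 0], [0, 0, 0], [0, 0, 0], [0, 0, 0], [0, 0, 0]], delta_rot=[[0, 0, 0], [0, 0, 0], [0, 0, 0], [0, 0, 0], [0, 0, 0]], fingers=-1)

```text
time: 15.6
tool_pos: [0.512, 0.184, 0.0004]
tcp_rot: [-0.07, 1.567, 0.071]
wrist_force: [0.9, -0.8, 1.9]
width: 0.243
```

Call:
carry_out(offset=[[0, 0, 0], [0, 0, 0], [-1, 0, 0], [-2, 0, 0], [-2, 0, 0]], delta_rot=[[0, 0, 0], [0, 0, 0], [0, 0, 0], [0, 0, 0], [0, 0, 0]])

```text
time: 16.02
tool_pos: [0.5084, 0.1829, 0.0482]
tcp_rot: [-0.071, 1.575, 0.069]
wrist_force: [0.1, 0.8, -3.2]
width: 0.249
```

Call:
carry_out(offset=[[-3, 0, 0], [-3, 0, 0], [-3, 0, 0], [-3, 0, 0], [-3, 0, 0]], delta_rot=[[0, 0, 0], [0, 0, 0], [0, 0, 0], [0, 0, 0], [0, 0, 0]])

```text
time: 16.43
tool_pos: [0.5094, 0.1833, 0.2001]
tcp_rot: [-0.071, 1.572, 0.07]
wrist_force: [0.3, 0.4, -4.1]
width: 0.246
```

Run:
```python
from h import *
plan([(.527,-.1867,.195,-84.1)])
```

```text
t 16.4333 p [0.5094 0.1833 0.2001] q [0.2993 0.014  1.8907 0.0001 1.2391 0.2096] w 0.24585458351036638 F [ 0.2983  0.4074 -4.1147]
[[-0.0021 -0.0895  0.996 ]
 [-0.0006  0.996   0.0895]
 [-1.     -0.0004 -0.0021]]
theta 5.14
off [[0.03,-2.47,-0.1],[0.03,-2.46,0.15],[0.03,-2.44,0.41],[0.03,-2.38,0.66],[0.03,-2.3,0.9]] rotx 5.95
off [[0.03,-2.19,1.13],[0.03,-2.06,1.35],[0.03,-1.91,1.56],[0.03,-1.74,1.75],[0.03,-1.55,1.92]] rotx 5.95
off [[0.03,-1.34,2.07],[0.03,-1.12,2.2],[0.03,-0.89,2.3],[0.03,-0.64,2.38],[0.03,-0.39,2.44]] rotx 5.95
--
```

Call:
carry_out(offset=[[0, -2.5, -0.1], [0, -2.5, 0.1], [0, -2.4, 0.4], [0, -2.4, 0.7], [0, -2.3, 0.9]], delta_rot=[[5.95, 0, 0], [5.95, 0, 0], [5.95, 0, 0], [5.95, 0, 0], [5.95, 0, 0]])

```text
time: 16.85
tool_pos: [0.5153, 0.0587, 0.1987]
tcp_rot: [0.34, 1.546, -0.341]
wrist_force: [-0.5, 0.4, -3.2]
width: 0.246
```

Call:
carry_out(offset=[[0, -2.2, 1.1], [0, -2.1, 1.4], [0, -1.9, 1.6], [0, -1.7, 1.7], [0, -1.5, 1.9]], delta_rot=[[5.95, 0, 0], [5.95, 0, 0], [5.95, 0, 0], [5.95, 0, 0], [5.95, 0, 0]])

```text
time: 17.27
tool_pos: [0.5214, -0.064, 0.1985]
tcp_rot: [0.744, 1.442, -0.745]
wrist_force: [-0.3, 0.1, -3.2]
width: 0.25
```

Call:
carry_out(offset=[[0, -1.3, 2.1], [0, -1.1, 2.2], [0, -0.9, 2.3], [0, -0.6, 2.4], [0, -0.4, 2.4]], delta_rot=[[5.95, 0, 0], [5.95, 0, 0], [5.95, 0, 0], [5.95, 0, 0], [5.95, 0, 0]])

```text
time: 17.68
tool_pos: [0.5283, -0.1867, 0.1985]
tcp_rot: [1.137, 1.256, -1.138]
wrist_force: [-0.1, -0.7, -3.8]
width: 0.25
```

Call:
carry_out(offset=[[2, 0, 0], [2, 0, 0], [2, 0, 0], [0, 0, 0], [0, 0, 0]], delta_rot=[[0, 0, 0], [0, 0, 0], [0, 0, 0], [0, 0, 0], [0, 0, 0]])

```text
time: 18.1
tool_pos: [0.5273, -0.1851, 0.1373]
tcp_rot: [1.133, 1.261, -1.136]
wrist_force: [0.3, 0.4, -1.9]
width: 0.246
```

```bash
cat >> h.py <<'E'
def slotcheck():
    """in the tool frame: slot floor and held plate (z centre, far end y)"""
    s,R=st();p,d,K,M=snap('wrist');m=np.array(get_calibration('wrist')['mount']);T=cloud(d,K,m);W=cloud(d,K,M)
    fl=(W[...,2]<.0185)&(W[...,2]>.004)&(abs(T[...,2])<.028)&(T[...,1]<.052)&(d>.15)
    for y in(.042,.034,.026,.018):
        b=fl&(abs(T[...,1]-y)<.004);
        if b.sum(): z=T[b][:,2];print('floor y',y,'z',z.min(),z.max(),'mid',(z.min()+z.max())/2)
    print('floor far end y',T[fl][:,1].max())
    pl=(d>.05)&(T[...,0]<.0)&(T[...,0]>-.05)&(T[...,1]>.03)&(T[...,1]<.06)&(abs(T[...,2])<.02)
    X=T[pl];print('plate n',len(X),'z',X[:,2].min(),X[:,2].max(),'mid',(X[:,2].min()+X[:,2].max())/2,'end y',np.median(X[:,1]))
E
python3 - <<'E'
from h import *
slotcheck()
E
```

```text
t 18.1 p [ 0.5273 -0.1851  0.1373] q [-0.3822  0.0994  1.9206  0.0001  1.1269  1.086 ] w 0.24587182633998328 F [ 0.2951  0.4011 -1.9118]
[[-0.0049  0.9947  0.1023]
 [ 0.002   0.1024 -0.9947]
 [-1.     -0.0047 -0.0025]]
floor y 0.042 z -0.01011685955382292 0.013606428199256696 mid 0.001744784322716888
floor y 0.034 z -0.010185594949555576 0.013773109313091246 mid 0.0017937571817678351
floor y 0.026 z -0.010232413991467456 0.013735793181251305 mid 0.0017516895948919246
floor far end y 0.05197525269853218
plate n 968 z -0.011697910534603388 0.010064060309479688 mid -0.0008169251125618501 end y 0.04935612207967295
```

Call:
carry_out(offset=[[2, -0.3, 0.25], [2, 0, 0], [2, 0, 0], [2, 0, 0], [1.2, 0, 0]], delta_rot=[[0, 0, 0], [0, 0, 0], [0, 0, 0], [0, 0, 0], [0, 0, 0]])

```text
time: 18.57
tool_pos: [0.527, -0.1886, 0.0471]
tcp_rot: [1.133, 1.256, -1.133]
wrist_force: [-0.1, -0.9, -2.7]
width: 0.245
```

Call:
carry_out(offset=[[0.4, 0, 0], [0.4, 0, 0], [0.4, 0, 0], [0.4, 0, 0], [0.4, 0, 0]], delta_rot=[[0, 0, 0], [0, 0, 0], [0, 0, 0], [0, 0, 0], [0, 0, 0]])

```text
time: 18.98
tool_pos: [0.5287, -0.1893, 0.0339]
tcp_rot: [1.133, 1.254, -1.132]
wrist_force: [-21.9, 9.2, 59.1]
width: 0.251
```

Call:
carry_out(offset=[[0.4, 0, 0], [0.4, 0, 0], [0.4, 0, 0], [0.4, 0, 0], [0, 0, 0]], delta_rot=[[0, 0, 0], [0, 0, 0], [0, 0, 0], [0, 0, 0], [0, 0, 0]])

```text
time: 19.4
tool_pos: [0.5372, -0.1929, 0.0305]
tcp_rot: [1.135, 1.237, -1.124]
wrist_force: [-26.7, 10.5, 85.5]
width: 0.242
```

Call:
carry_out(offset=[[-1, 0, 0], [-1.5, 0, 0], [-2, 0, 0], [0, 0, 0], [0, 0, 0]], delta_rot=[[0, 0, 0], [0, 0, 0], [0, 0, 0], [0, 0, 0], [0, 0, 0]])

```text
time: 19.82
tool_pos: [0.5289, -0.1897, 0.0584]
tcp_rot: [1.134, 1.251, -1.131]
wrist_force: [-0.6, -0.1, -3.4]
width: 0.243
```

Call:
carry_out(offset=[[0, 0, 0], [0, 0, 0], [0, 0, 0], [0, 0, 0], [0, 0, 0]], delta_rot=[[0, 0, 0], [0, 0, 0], [0, 0, 0], [0, 0, 0], [0, 0, 0]])

```text
time: 20.23
tool_pos: [0.5261, -0.1885, 0.0551]
tcp_rot: [1.133, 1.258, -1.134]
wrist_force: [0.8, -0.3, -2.7]
width: 0.244
```

Run:
```python
from h import *
slotcheck()
p,d,K,M=snap('wrist','w5.png')
m=np.array(get_calibration('wrist')['mount']);T=cloud(d,K,m);W=cloud(d,K,M)
for v in range(60,200,5): print(v,T[v,258].round(4)[:2],W[v,258,2].round(3),end=' | ')
v=0
```

```text
t 20.2333 p [ 0.5261 -0.1885  0.0551] q [-0.3886  0.1847  1.9911 -0.0001  0.9676  1.0795] w 0.24395552176338883 F [ 0.7599 -0.3242 -2.7087]
[[-0.0017  0.9947  0.1025]
 [ 0.0006  0.1025 -0.9947]
 [-1.     -0.0016 -0.0008]]
floor y 0.042 z -0.014256390435861703 0.010246847269013233 mid -0.002004771583424235
floor y 0.034 z -0.014240130748551518 0.010219971967168432 mid -0.002010079390691543
floor far end y 0.05195212385000364
plate n 911 z -0.01166410457259795 0.010469902396545291 mid -0.0005971010880263293 end y 0.04673758362355899
60 [0.0497 0.1037] 0.006 | 65 [0.0522 0.1008] 0.003 | 70 [0.0514 0.0976] 0.004 | 75 [0.0502 0.0943] 0.005 | 80 [0.0508 0.0911] 0.004 | 85 [0.0511 0.0879] 0.004 | 90 [0.0524 0.0846] 0.003 | 95 [0.051  0.0813] 0.004 | 100 [0.0513 0.078 ] 0.004 | 105 [0.0503 0.0746] 0.005 | 110 [0.0512 0.0712] 0.004 | 115 [0.0511 0.0677] 0.004 | 120 [0.0517 0.0642] 0.004 | 125 [0.0482 0.061 ] 0.007 | 130 [0.0211 0.0604] 0.034 | 135 [0.0232 0.057 ] 0.032 | 140 [0.045  0.0508] 0.01 | 145 [0.0453 0.0472] 0.01 | 150 [0.046  0.0434] 0.009 | 155 [0.0444 0.0401] 0.011 | 160 [0.0453 0.0362] 0.01 | 165 [-0.0158  0.0463] 0.071 | 170 [-0.0286  0.0467] 0.084 | 175 [-0.0396  0.047 ] 0.095 | 180 [-0.0483  0.0471] 0.104 | 185 [-0.0565  0.0473] 0.112 | 190 [-0.0611  0.0466] 0.116 | 195 [-0.0622  0.045 ] 0.117 |
```

View pics/w5.png

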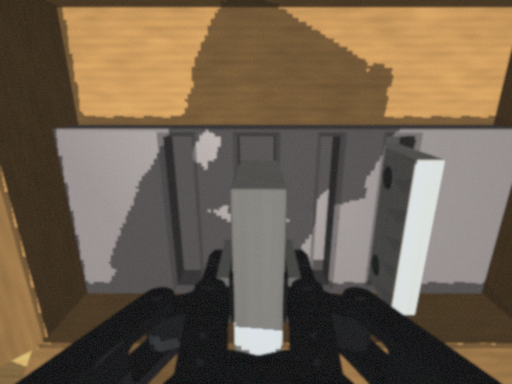

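Call:
carry_out(offset=[[0.5, 0.3, -0.15], [0.5, 0, 0], [0.3, 0, 0], [0.3, 0, 0], [0.3, 0, 0]], delta_rot=[[0, 0, 0], [0, 0, 0], [0, 0, 0], [0, 0, 0], [0, 0, 0]])

```text
time: 20.75
tool_pos: [0.5293, -0.1868, 0.0365]
tcp_rot: [1.133, 1.257, -1.134]
wrist_force: [0.1, -0.2, -3.2]
width: 0.246
```

Call:
carry_out(offset=[[0.2, 0, 0], [0.2, 0, 0], [0.2, 0, 0], [0.2, 0, 0], [0, 0, 0]], delta_rot=[[0, 0, 0], [0, 0, 0], [0, 0, 0], [0, 0, 0], [0, 0, 0]])

```text
time: 21.17
tool_pos: [0.5292, -0.1869, 0.0288]
tcp_rot: [1.133, 1.257, -1.134]
wrist_force: [0.1, 0.1, -3.1]
width: 0.245
```

Now inside the slot without force. Going down.

Call:
carry_out(offset=[[0.4, 0, 0], [0.4, 0, 0], [0.4, 0, 0], [0.3, 0, 0], [0, 0, 0]], delta_rot=[[0, 0, 0], [0, 0, 0], [0, 0, 0], [0, 0, 0], [0, 0, 0]])

```text
time: 21.58
tool_pos: [0.5287, -0.1866, 0.0131]
tcp_rot: [1.133, 1.258, -1.134]
wrist_force: [-0.4, -0.4, -3.6]
width: 0.245
```

Call:
carry_out(offset=[[0.2, 0, 0], [0.2, 0, 0], [0.2, 0, 0], [0, 0, 0], [0, 0, 0]], delta_rot=[[0, 0, 0], [0, 0, 0], [0, 0, 0], [0, 0, 0], [0, 0, 0]])

```text
time: 22.0
tool_pos: [0.5296, -0.187, 0.0082]
tcp_rot: [1.133, 1.256, -1.133]
wrist_force: [-0.2, -0.0, -2.5]
width: 0.245
```

Call:
carry_out(offset=[[0.2, 0, 0], [0.1, 0, 0], [0, 0, 0], [0, 0, 0], [0, 0, 0]], delta_rot=[[0, 0, 0], [0, 0, 0], [0, 0, 0], [0, 0, 0], [0, 0, 0]])

```text
time: 22.42
tool_pos: [0.5299, -0.1872, 0.0076]
tcp_rot: [1.133, 1.255, -1.133]
wrist_force: [-6.4, 2.4, 12.6]
width: 0.254
```

Call:
carry_out(offset=[[0, 0, 0], [0, 0, 0], [0, 0, 0], [0, 0, 0], [0, 0, 0]], delta_rot=[[0, 0, 0], [0, 0, 0], [0, 0, 0], [0, 0, 0], [0, 0, 0]], fingers=-0.1)

```text
time: 22.83
tool_pos: [0.5295, -0.1869, 0.0051]
tcp_rot: [1.133, 1.256, -1.133]
wrist_force: [-0.9, -0.5, 0.8]
width: 0.45
```

Call:
carry_out(offset=[[-1, 0, 0], [-2, 0, 0], [-3, 0, 0], [-3, 0, 0], [-3, 0, 0]], delta_rot=[[0, 0, 0], [0, 0, 0], [0, 0, 0], [0, 0, 0], [0, 0, 0]])

```text
time: 23.25
tool_pos: [0.5292, -0.1868, 0.1267]
tcp_rot: [1.133, 1.257, -1.134]
wrist_force: [0.2, 0.6, 0.0]
width: 0.447
```

Call:
carry_out(offset=[[-2, 0, 0], [-2, 0, 0], [-2, 0, 0], [0, 0, 0], [0, 0, 0]], delta_rot=[[0, 0, 0], [0, 0, 0], [0, 0, 0], [0, 0, 0], [0, 0, 0]])

```text
time: 23.67
tool_pos: [0.5307, -0.1874, 0.1873]
tcp_rot: [1.134, 1.252, -1.131]
wrist_force: [0.4, -0.5, -0.1]
width: 0.451
```

```bash
cat >> h.py <<'E'
def seated():
    p,d,K,M=snap('wrist');Q=cloud(d,K,M);z=Q[...,2]
    tops(Q,(Q[...,0]>.475)&(Q[...,0]<.6)&(Q[...,1]<-.07)&(Q[...,1]>-.33)&(z>.05)&(z<.085)&(d>.2),'seated',300)
E
python3 - <<'E'
from h import *
seated()
p,d,K,M=snap('top');P=cloud(d,K,M);z=P[...,2]
sel=(P[...,1]>.05)&(P[...,0]>.4)&(z>.053)&(z<.066)
tops(P,sel,'top')
plan([(.424,.181,.15,-1)])
E
```

```text
seated px [258. 181.] 2155 rect mm [ 526.8 -186.6] [99.1 22. ] ang 5.6 z 0.0702 mean [ 0.5306 -0.1863]
seated px [352. 195.] 2637 rect mm [ 523.7 -283.4] [122.5  46.8] ang 25.3 z 0.0698 mean [ 0.5238 -0.2838]
top px [137. 204.] 420 rect mm [563.  371.3] [63.  61.3] ang 81.1 z 0.0566 mean [0.563  0.3713]
top px [210. 256.] 276 rect mm [425.  180.1] [98.8 15.7] ang 88.8 z 0.0607 mean [0.4249 0.1803]
top px [167. 262.] 85 rect mm [409.4 291.4] [16.4 37.9] ang 129.5 z 0.0603 mean [0.4119 0.2896]
t 23.7667 p [ 0.5289 -0.1867  0.1844] q [-0.3838  0.0619  1.8704  0.      1.2105  1.0844] w 0.44726887596597853 F [-0.2129  0.2206 -0.2447]
[[-0.0012  0.9947  0.1025]
 [ 0.0005  0.1025 -0.9947]
 [-1.     -0.0012 -0.0006]]
theta -84.12
off [[0.23,-0.44,-2.51],[0.23,-0.2,-2.54],[0.23,0.05,-2.55],[0.23,0.29,-2.53],[0.23,0.54,-2.49]] rotx -5.54
off [[0.23,0.77,-2.43],[0.23,1.0,-2.34],[0.23,1.23,-2.23],[0.23,1.44,-2.11],[0.23,1.63,-1.96]] rotx -5.54
off [[0.23,1.81,-1.79],[0.23,1.98,-1.61],[0.23,2.12,-1.41],[0.23,2.25,-1.2],[0.23,2.36,-0.97]] rotx -5.54
--
```

Call:
carry_out(offset=[[0, -0.4, -2.5], [0, -0.2, -2.5], [0, 0, -2.5], [0, 0.3, -2.5], [0, 0.5, -2.5]], delta_rot=[[-5.54, 0, 0], [-5.54, 0, 0], [-5.54, 0, 0], [-5.54, 0, 0], [-5.54, 0, 0]], fingers=0.1)

```text
time: 24.18
tool_pos: [0.4928, -0.0646, 0.1831]
tcp_rot: [0.764, 1.436, -0.766]
wrist_force: [-0.8, 0.1, 0.5]
width: 0.546
```

Call:
carry_out(offset=[[0, 0.8, -2.4], [0, 1, -2.3], [0, 1.2, -2.2], [0, 1.4, -2.1], [0, 1.6, -2]], delta_rot=[[-5.54, 0, 0], [-5.54, 0, 0], [-5.54, 0, 0], [-5.54, 0, 0], [-5.54, 0, 0]])

```text
time: 24.6
tool_pos: [0.4578, 0.0565, 0.1833]
tcp_rot: [0.389, 1.539, -0.39]
wrist_force: [-0.2, 0.5, -0.4]
width: 0.553
```

Call:
carry_out(offset=[[0.2, 1.8, -1.8], [0.7, 2, -1.6], [1, 2.1, -1.4], [1, 2.2, -1.2], [1, 2.4, -1]], delta_rot=[[-5.54, 0, 0], [-5.54, 0, 0], [-5.54, 0, 0], [-5.54, 0, 0], [-5.54, 0, 0]])

```text
time: 25.02
tool_pos: [0.4226, 0.1785, 0.1441]
tcp_rot: [0.009, 1.573, -0.011]
wrist_force: [-0.1, 0.8, -0.2]
width: 0.548
```

Call:
carry_out(offset=[[0, 0, 0], [0, 0, 0], [0, 0, 0], [0, 0, 0], [0, 0, 0]], delta_rot=[[0, 0, 0], [0, 0, 0], [0, 0, 0], [0, 0, 0], [0, 0, 0]])

```text
time: 25.43
tool_pos: [0.4249, 0.1771, 0.1464]
tcp_rot: [0.015, 1.57, -0.016]
wrist_force: [0.6, -0.4, 0.8]
width: 0.549
```

Run:
```python
from h import *
s,R=st();p,d,K,M=snap('wrist');P=cloud(d,K,M);z=P[...,2];m=np.array(get_calibration('wrist')['mount']);T=cloud(d,K,m)
sel=(z>.053)&(z<.066)&(abs(T[...,2])<.03)&(abs(T[...,1])<.09)&((d>.2)|(T[...,0]>-.028))
X=T[sel][:,1:];print('tool yz',cv2.minAreaRect((X*1000).astype(np.float32)),T[sel][:,0].mean())
```

```text
t 25.4333 p [0.4249 0.1771 0.1464] q [ 0.341  -0.1064  2.1079 -0.0003  1.1396  0.3609] w 0.5491670176918351 F [ 0.5554 -0.3763  0.7554]
[[ 0.0005  0.0197  0.9998]
 [-0.0001  0.9998 -0.0197]
 [-1.     -0.0001  0.0005]]
tool yz ((4.033878326416016, -2.4350099563598633), (15.665865898132324, 99.46321105957031), 89.63128662109375) 0.08639009646115131
```

Call:
carry_out(offset=[[3, 0.4, -0.2], [3, 0, 0], [2.5, 0, 0], [2.5, 0, 0], [2, 0, 0]], delta_rot=[[0, 0, 0], [0, 0, 0], [0, 0, 0], [0, 0, 0], [0, 0, 0]])

```text
time: 25.9
tool_pos: [0.4222, 0.1811, 0.0148]
tcp_rot: [0.015, 1.571, -0.015]
wrist_force: [0.4, -0.3, -0.9]
width: 0.546
```

Call:
carry_out(offset=[[0.9, 0, 0], [0.8, 0, 0], [0, 0, 0], [0, 0, 0], [0, 0, 0]], delta_rot=[[0, 0, 0], [0, 0, 0], [0, 0, 0], [0, 0, 0], [0, 0, 0]])

```text
time: 26.32
tool_pos: [0.4239, 0.1824, 0.0005]
tcp_rot: [0.015, 1.568, -0.013]
wrist_force: [0.7, 0.7, 0.9]
width: 0.551
```

Call:
carry_out(offset=[[0, 0, 0], [0, 0, 0], [0, 0, 0], [0, 0, 0], [0, 0, 0]], delta_rot=[[0, 0, 0], [0, 0, 0], [0, 0, 0], [0, 0, 0], [0, 0, 0]], fingers=-1)

```text
time: 26.73
tool_pos: [0.4235, 0.1824, 0.0003]
tcp_rot: [0.014, 1.569, -0.013]
wrist_force: [-0.8, -0.4, 7.2]
width: 0.181
```

Call:
carry_out(offset=[[0, 0, 0], [0, 0, 0], [-1, 0, 0], [-2, 0, 0], [-2, 0, 0]], delta_rot=[[0, 0, 0], [0, 0, 0], [0, 0, 0], [0, 0, 0], [0, 0, 0]])

```text
time: 27.15
tool_pos: [0.4202, 0.1812, 0.0485]
tcp_rot: [0.013, 1.575, -0.015]
wrist_force: [0.5, -0.5, -2.0]
width: 0.175
```

Call:
carry_out(offset=[[-3, 0, 0], [-3, 0, 0], [-3, 0, 0], [-3, 0, 0], [-3, 0, 0]], delta_rot=[[0, 0, 0], [0, 0, 0], [0, 0, 0], [0, 0, 0], [0, 0, 0]])

```text
time: 27.57
tool_pos: [0.4211, 0.1816, 0.2002]
tcp_rot: [0.013, 1.572, -0.014]
wrist_force: [0.9, 0.1, -3.2]
width: 0.174
```

Run:
```python
from h import *
plan([(.5215,-.136,.195,-84.1)])
```

```text
t 27.5667 p [0.4211 0.1816 0.2002] q [ 0.3527 -0.1528  2.0463  0.      1.2499  0.3703] w 0.17440204758852534 F [ 0.9205  0.1028 -3.1964]
[[-0.0017  0.0177  0.9998]
 [-0.0006  0.9998 -0.0177]
 [-1.     -0.0006 -0.0017]]
theta -1.01
off [[0.03,-2.1,0.71],[0.03,-2.03,0.91],[0.03,-1.93,1.1],[0.03,-1.82,1.28],[0.03,-1.68,1.45]] rotx 5.54
off [[0.03,-1.54,1.6],[0.03,-1.37,1.74],[0.03,-1.2,1.87],[0.03,-1.01,1.98],[0.03,-0.82,2.06]] rotx 5.54
off [[0.03,-0.61,2.13],[0.03,-0.41,2.18],[0.03,-0.19,2.21],[0.03,0.02,2.22],[0.03,0.24,2.21]] rotx 5.54
--
```

Call:
carry_out(offset=[[0, -2.1, 0.7], [0, -2, 0.9], [0, -1.9, 1.1], [0, -1.8, 1.3], [0, -1.7, 1.5]], delta_rot=[[5.54, 0, 0], [5.54, 0, 0], [5.54, 0, 0], [5.54, 0, 0], [5.54, 0, 0]])

```text
time: 27.98
tool_pos: [0.4555, 0.0755, 0.1988]
tcp_rot: [0.396, 1.536, -0.397]
wrist_force: [0.8, -0.8, -3.1]
width: 0.17
```

Call:
carry_out(offset=[[0, -1.5, 1.6], [0, -1.4, 1.7], [0, -1.2, 1.9], [0, -1, 2], [0, -0.8, 2.1]], delta_rot=[[5.54, 0, 0], [5.54, 0, 0], [5.54, 0, 0], [5.54, 0, 0], [5.54, 0, 0]])

```text
time: 28.4
tool_pos: [0.4895, -0.0304, 0.1986]
tcp_rot: [0.771, 1.431, -0.772]
wrist_force: [1.0, 0.2, -2.9]
width: 0.176
```

Call:
carry_out(offset=[[0, -0.6, 2.1], [0, -0.4, 2.2], [0, -0.2, 2.2], [0, 0, 2.2], [0, 0.2, 2.2]], delta_rot=[[5.54, 0, 0], [5.54, 0, 0], [5.54, 0, 0], [5.54, 0, 0], [5.54, 0, 0]])

```text
time: 28.82
tool_pos: [0.5222, -0.1356, 0.1985]
tcp_rot: [1.136, 1.256, -1.138]
wrist_force: [0.6, 0.6, -2.5]
width: 0.174
```

Call:
carry_out(offset=[[3, 0, 0], [3, 0, 0], [3, 0, 0], [2.5, 0, 0], [2, 0, 0]], delta_rot=[[0, 0, 0], [0, 0, 0], [0, 0, 0], [0, 0, 0], [0, 0, 0]])

```text
time: 29.23
tool_pos: [0.5205, -0.1342, 0.0612]
tcp_rot: [1.132, 1.261, -1.136]
wrist_force: [-0.5, 0.4, -3.3]
width: 0.169
```

Call:
carry_out(offset=[[0, 0, 0], [0, 0, 0], [0, 0, 0], [0, 0, 0], [0, 0, 0]], delta_rot=[[0, 0, 0], [0, 0, 0], [0, 0, 0], [0, 0, 0], [0, 0, 0]])

```text
time: 29.65
tool_pos: [0.5248, -0.1354, 0.0663]
tcp_rot: [1.134, 1.253, -1.131]
wrist_force: [-0.1, 0.2, -2.9]
width: 0.176
```

Run:
```python
from h import *
slotcheck()
p,d,K,M=snap('wrist')
m=np.array(get_calibration('wrist')['mount']);T=cloud(d,K,m);W=cloud(d,K,M)
for v in range(118,150,3): print(v,T[v,258].round(4)[:2],W[v,258,2].round(3),end=' | ')
```

```text
t 29.65 p [ 0.5248 -0.1354  0.0663] q [-0.2984  0.1374  2.0227 -0.      0.9778  1.1696] w 0.1762074625560983 F [-0.1328  0.2041 -2.9265]
[[ 0.0035  0.9947  0.1026]
 [-0.0011  0.1026 -0.9947]
 [-1.      0.0034  0.0014]]
floor y 0.042 z -0.009390967397314034 0.008775322658882404 mid -0.00030782236921581517
floor y 0.034 z -0.00883362226561102 0.008837101268372024 mid 1.7395013805019538e-06
floor far end y 0.04961038611041322
plate n 726 z -0.009013864202216152 0.006988266596305548 mid -0.0010127988029553017 end y 0.04778704718331203
118 [0.0623 0.0648] 0.004 | 121 [0.0624 0.0626] 0.004 | 124 [0.0617 0.0605] 0.005 | 127 [0.0607 0.0583] 0.006 | 130 [0.0516 0.0571] 0.015 | 133 [0.0323 0.0572] 0.034 | 136 [0.0324 0.0552] 0.034 | 139 [0.0327 0.0532] 0.034 | 142 [0.0559 0.0478] 0.01 | 145 [0.0559 0.0455] 0.01 | 148 [0.0557 0.0433] 0.011 |
```

Call:
carry_out(offset=[[1, -0.1, 0.1], [1, 0, 0], [0.4, 0, 0], [0.4, 0, 0], [0.4, 0, 0]], delta_rot=[[0, 0, 0], [0, 0, 0], [0, 0, 0], [0, 0, 0], [0, 0, 0]])

```text
time: 30.17
tool_pos: [0.5216, -0.1358, 0.031]
tcp_rot: [1.133, 1.257, -1.134]
wrist_force: [-0.5, 0.0, -2.3]
width: 0.172
```

Call:
carry_out(offset=[[0.3, 0, 0], [0.2, 0, 0], [0.2, 0, 0], [0, 0, 0], [0, 0, 0]], delta_rot=[[0, 0, 0], [0, 0, 0], [0, 0, 0], [0, 0, 0], [0, 0, 0]])

```text
time: 30.58
tool_pos: [0.5224, -0.1361, 0.0252]
tcp_rot: [1.133, 1.256, -1.133]
wrist_force: [-0.2, 0.6, -2.2]
width: 0.174
```

Call:
carry_out(offset=[[0.4, 0, 0], [0.4, 0, 0], [0.3, 0, 0], [0.3, 0, 0], [0, 0, 0]], delta_rot=[[0, 0, 0], [0, 0, 0], [0, 0, 0], [0, 0, 0], [0, 0, 0]])

```text
time: 31.0
tool_pos: [0.5221, -0.136, 0.0107]
tcp_rot: [1.133, 1.256, -1.133]
wrist_force: [-1.1, 0.7, -2.9]
width: 0.174
```

Call:
carry_out(offset=[[0.2, 0, 0], [0.1, 0, 0], [0, 0, 0], [0, 0, 0], [0, 0, 0]], delta_rot=[[0, 0, 0], [0, 0, 0], [0, 0, 0], [0, 0, 0], [0, 0, 0]])

```text
time: 31.42
tool_pos: [0.5223, -0.1361, 0.0103]
tcp_rot: [1.133, 1.256, -1.133]
wrist_force: [-5.9, 1.3, 12.6]
width: 0.174
```

Call:
carry_out(offset=[[0, 0, 0], [0, 0, 0], [0, 0, 0], [0, 0, 0], [0, 0, 0]], delta_rot=[[0, 0, 0], [0, 0, 0], [0, 0, 0], [0, 0, 0], [0, 0, 0]], fingers=-0.35)

```text
time: 31.83
tool_pos: [0.5223, -0.1361, 0.008]
tcp_rot: [1.133, 1.256, -1.133]
wrist_force: [-0.1, 0.1, 0.2]
width: 0.326
```

Call:
carry_out(offset=[[-1, 0, 0], [-2, 0, 0], [-3, 0, 0], [-3, 0, 0], [-3, 0, 0]], delta_rot=[[0, 0, 0], [0, 0, 0], [0, 0, 0], [0, 0, 0], [0, 0, 0]])

```text
time: 32.25
tool_pos: [0.5219, -0.1359, 0.1298]
tcp_rot: [1.133, 1.256, -1.134]
wrist_force: [0.1, -0.5, -0.6]
width: 0.321
```

Call:
carry_out(offset=[[-2, 0, 0], [-2, 0, 0], [-2, 0, 0], [0, 0, 0], [0, 0, 0]], delta_rot=[[0, 0, 0], [0, 0, 0], [0, 0, 0], [0, 0, 0], [0, 0, 0]])

```text
time: 32.67
tool_pos: [0.5235, -0.1364, 0.1903]
tcp_rot: [1.134, 1.252, -1.131]
wrist_force: [0.9, 0.3, -0.2]
width: 0.326
```

Run:
```python
from h import *
seated()
p,d,K,M=snap('top','top2.png');P=cloud(d,K,M);z=P[...,2]
tops(P,(P[...,1]>.05)&(P[...,0]>.4)&(z>.053)&(z<.066),'top')
plan([(.562,.371,.185,-84.1),(.562,.371,.1,-84.1)])
```

```text
seated px [308. 179.] 2348 rect mm [ 526.3 -186.8] [100.1  22.5] ang 5.6 z 0.0701 mean [ 0.5296 -0.1851]
seated px [258. 177.] 1463 rect mm [ 522.3 -135.3] [95.6 15.8] ang 5.6 z 0.0701 mean [ 0.526  -0.1349]
seated px [400. 191.] 2884 rect mm [ 523.8 -283.4] [122.8  46.7] ang 25.1 z 0.0696 mean [ 0.5253 -0.2823]
top px [137. 204.] 431 rect mm [563.4 371.7] [63.2 64. ] ang 122.4 z 0.0562 mean [0.5637 0.3719]
top px [167. 262.] 83 rect mm [409.6 291.4] [16.9 37.1] ang 134.4 z 0.0604 mean [0.4119 0.2895]
t 32.7667 p [ 0.5216 -0.1358  0.1874] q [-0.3009  0.0176  1.9108 -0.      1.2144  1.1672] w 0.3205910341161337 F [ 0.7425  0.5843 -0.707 ]
[[-0.0012  0.9947  0.1025]
 [ 0.0003  0.1025 -0.9947]
 [-1.     -0.0012 -0.0005]]
theta -84.12
off [[0.01,0.46,-2.5],[0.01,0.46,-2.5],[0.01,0.46,-2.5],[0.01,0.46,-2.5],[0.01,0.46,-2.5]] rotx -0.0
off [[0.01,0.46,-2.5],[0.01,0.46,-2.5],[0.01,0.46,-2.5],[0.01,0.46,-2.5],[0.01,0.46,-2.5]] rotx -0.0
off [[0.01,0.46,-2.5],[0.01,0.46,-2.5],[0.01,0.46,-2.5],[0.01,0.46,-2.5],[0.01,0.46,-2.5]] rotx -0.0
off [[0.01,0.46,-2.5],[0.01,0.46,-2.5],[0.01,0.46,-2.5],[0.01,0.46,-2.5],[0.01,0.46,-2.5]] rotx -0.0
--
off [[1.7,0.0,0.0],[1.7,0.0,0.0],[1.7,0.0,0.0],[1.7,0.0,0.0],[1.7,0.0,0.0]] rotx -0.0
--
```

View pics/top2.png

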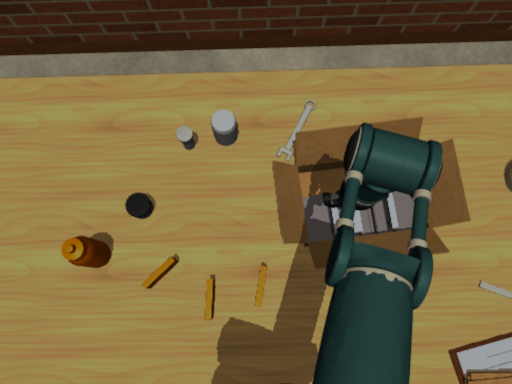

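All three plates read seated, tops at 70 mm; the top view shows the tub undisturbed at (139,205). I'll take the tub with the tool turned by half, so the wrist camera stays clear of the far flap.

Run:
```python
from h import *
plan([(.5625,.3715,.19,95.9),(.5625,.3715,.09,95.9)])
```

```text
t 32.7667 p [ 0.5216 -0.1358  0.1874] q [-0.3009  0.0176  1.9108 -0.      1.2144  1.1672] w 0.3205910341161337 F [ 0.7425  0.5843 -0.707 ]
[[-0.0012  0.9947  0.1025]
 [ 0.0003  0.1025 -0.9947]
 [-1.     -0.0012 -0.0005]]
theta -84.12
off [[-0.01,0.31,-1.67],[-0.01,0.13,-1.69],[-0.01,-0.04,-1.7],[-0.01,-0.22,-1.68],[-0.01,-0.4,-1.65]] rotx 6.0
off [[-0.01,-0.57,-1.6],[-0.01,-0.73,-1.53],[-0.01,-0.89,-1.45],[-0.01,-1.03,-1.35],[-0.01,-1.17,-1.23]] rotx 6.0
off [[-0.01,-1.29,-1.1],[-0.01,-1.4,-0.96],[-0.01,-1.49,-0.81],[-0.01,-1.57,-0.65],[-0.01,-1.63,-0.48]] rotx 6.0
off [[-0.01,-1.67,-0.31],[-0.01,-1.69,-0.13],[-0.01,-1.7,0.04],[-0.01,-1.68,0.22],[-0.01,-1.65,0.4]] rotx 6.0
off [[-0.01,-1.6,0.57],[-0.01,-1.53,0.73],[-0.01,-1.45,0.89],[-0.01,-1.35,1.03],[-0.01,-1.23,1.17]] rotx 6.0
off [[-0.01,-1.1,1.29],[-0.01,-0.96,1.4],[-0.01,-0.81,1.49],[-0.01,-0.65,1.57],[-0.01,-0.48,1.63]] rotx 6.0
--
off [[2.0,0.0,0.0],[2.0,0.0,0.0],[2.0,0.0,0.0],[2.0,0.0,0.0],[2.0,0.0,0.0]] rotx -0.0
--
```

Call:
carry_out(offset=[[0, 0.3, -1.7], [0, 0.5, -1.6], [0, 0.65, -1.6], [0, 0.8, -1.5], [0, 1, -1.4]], delta_rot=[[-6, 0, 0], [-6, 0, 0], [-6, 0, 0], [-6, 0, 0], [-6, 0, 0]], fingers=1)

```text
time: 33.18
tool_pos: [0.5279, -0.05, 0.186]
tcp_rot: [0.732, 1.447, -0.734]
wrist_force: [0.3, -0.5, -0.4]
width: 0.997
```

Call:
carry_out(offset=[[0, 1.1, -1.3], [0, 1.2, -1.2], [0, 1.35, -1], [0, 1.45, -0.9], [0, 1.5, -0.7]], delta_rot=[[-6, 0, 0], [-6, 0, 0], [-6, 0, 0], [-6, 0, 0], [-6, 0, 0]])

```text
time: 33.6
tool_pos: [0.5345, 0.0342, 0.186]
tcp_rot: [0.326, 1.55, -0.327]
wrist_force: [0.1, 0.7, -0.1]
width: 0.997
```

Call:
carry_out(offset=[[0, 1.6, -0.6], [0, 1.65, -0.4], [0, 1.7, -0.2], [0, 1.7, 0], [0, 1.7, 0.1]], delta_rot=[[-6, 0, 0], [-6, 0, 0], [-6, 0, 0], [-6, 0, 0], [-6, 0, 0]])

```text
time: 34.02
tool_pos: [0.5415, 0.1188, 0.186]
tcp_rot: [-0.085, 1.573, 0.084]
wrist_force: [0.5, -0.0, -0.3]
width: 0.999
```

Call:
carry_out(offset=[[0, 1.7, 0.3], [0, 1.6, 0.5], [0, 1.6, 0.65], [0, 1.5, 0.8], [0, 1.4, 1]], delta_rot=[[-6, 0, 0], [-6, 0, 0], [-6, 0, 0], [-6, 0, 0], [-6, 0, 0]])

```text
time: 34.43
tool_pos: [0.5485, 0.2039, 0.1859]
tcp_rot: [-0.495, 1.518, 0.495]
wrist_force: [-0.4, -0.1, -0.4]
width: 0.997
```

Call:
carry_out(offset=[[0, 1.3, 1.1], [0, 1.2, 1.2], [0, 1, 1.35], [0, 0.9, 1.45], [0, 0.7, 1.5]], delta_rot=[[-6, 0, 0], [-6, 0, 0], [-6, 0, 0], [-6, 0, 0], [-6, 0, 0]])

```text
time: 34.85
tool_pos: [0.5551, 0.2879, 0.1857]
tcp_rot: [-0.898, 1.382, 0.899]
wrist_force: [0.6, -0.6, -0.3]
width: 1.0
```

Call:
carry_out(offset=[[0, 0.6, 1.6], [0, 0.4, 1.65], [0, 0.2, 1.7], [0, 0, 1.7], [0, -0.1, 1.7]], delta_rot=[[-6, 0, 0], [-6, 0, 0], [-6, 0, 0], [-6, 0, 0], [-6, 0, 0]])

```text
time: 35.27
tool_pos: [0.5622, 0.3726, 0.1856]
tcp_rot: [-1.288, 1.16, 1.29]
wrist_force: [1.1, -0.3, -0.2]
width: 1.004
```

Call:
carry_out(offset=[[1.5, 0, 0], [1.5, 0, 0], [1, 0, 0], [0, 0, 0], [0, 0, 0]], delta_rot=[[0, 0, 0], [0, 0, 0], [0, 0, 0], [0, 0, 0], [0, 0, 0]])

```text
time: 35.68
tool_pos: [0.562, 0.3716, 0.1459]
tcp_rot: [-1.284, 1.163, 1.286]
wrist_force: [-0.7, 0.8, -0.1]
width: 0.999
```

Run:
```python
from h import *
s,R=st();p,d,K,M=snap('wrist');P=cloud(d,K,M);z=P[...,2];m=np.array(get_calibration('wrist')['mount']);T=cloud(d,K,m)
sel=(z>.045)&(z<.066)&(d>.2)
k,l,c,_=cv2.connectedComponentsWithStats(sel.astype(np.uint8))
for i in range(1,k):
    if c[i,4]>500:
        X=T[l==i];Y=P[l==i];print(c[i,4],'tool yz',cv2.minEnclosingCircle((X[:,1:]*1000).astype(np.float32)),'world',cv2.minEnclosingCircle((Y[:,:2]*1000).astype(np.float32)),np.median(Y[:,2]))
```

```text
t 35.6833 p [0.562  0.3716 0.1459] q [ 0.5472  0.302   1.6614 -0.0001  1.1824 -1.126 ] w 0.9985812650295328 F [-0.676   0.8055 -0.1004]
[[-0.0036 -0.9948 -0.1023]
 [-0.0022 -0.1023  0.9948]
 [-1.      0.0038 -0.0019]]
780 tool yz ((108.6312255859375, 118.5551528930664), 34.18443298339844) world ((441.52801513671875, 478.1856689453125), 34.15689468383789) 0.05606112322228421
3790 tool yz ((-0.0023545771837234497, 2.2472405433654785), 33.2402458190918) world ((561.4850463867188, 373.5959167480469), 33.23985290527344) 0.05498359705463565
```

Call:
carry_out(offset=[[3, 0, 0.2], [3, 0, 0], [3, 0, 0], [3, 0, 0], [2, 0, 0]], delta_rot=[[0, 0, 0], [0, 0, 0], [0, 0, 0], [0, 0, 0], [0, 0, 0]])

```text
time: 36.15
tool_pos: [0.5625, 0.3738, 0.0064]
tcp_rot: [-1.284, 1.16, 1.285]
wrist_force: [-0.1, 0.3, -0.8]
width: 0.998
```

Call:
carry_out(offset=[[0.8, 0, 0], [0.8, 0, 0], [0, 0, 0], [0, 0, 0], [0, 0, 0]], delta_rot=[[0, 0, 0], [0, 0, 0], [0, 0, 0], [0, 0, 0], [0, 0, 0]])

```text
time: 36.57
tool_pos: [0.5648, 0.3755, -0.0055]
tcp_rot: [-1.285, 1.155, 1.283]
wrist_force: [-0.5, -0.8, 1.2]
width: 1.001
```

Call:
carry_out(offset=[[0, 0, 0], [0, 0, 0], [0, 0, 0], [0, 0, 0], [0, 0, 0]], delta_rot=[[0, 0, 0], [0, 0, 0], [0, 0, 0], [0, 0, 0], [0, 0, 0]], fingers=-1, newtons=50)

```text
time: 36.98
tool_pos: [0.5645, 0.3751, -0.0057]
tcp_rot: [-1.285, 1.156, 1.283]
wrist_force: [-0.5, -0.2, 5.7]
width: 0.73
```

Call:
carry_out(offset=[[0, 0, 0], [0, 0, 0], [-1, 0, 0], [-2, 0, 0], [-2, 0, 0]], delta_rot=[[0, 0, 0], [0, 0, 0], [0, 0, 0], [0, 0, 0], [0, 0, 0]])

```text
time: 37.4
tool_pos: [0.5613, 0.3736, 0.0413]
tcp_rot: [-1.284, 1.163, 1.286]
wrist_force: [0.1, 0.3, -2.3]
width: 0.727
```

Call:
carry_out(offset=[[-3, 0, 0], [-3, 0, 0], [-3, 0, 0], [-3, 0, 0], [-3, 0, 0]], delta_rot=[[0, 0, 0], [0, 0, 0], [0, 0, 0], [0, 0, 0], [0, 0, 0]])

```text
time: 37.82
tool_pos: [0.5622, 0.3741, 0.1935]
tcp_rot: [-1.284, 1.16, 1.285]
wrist_force: [-0.7, 0.3, -3.5]
width: 0.732
```

Run:
```python
from h import *
# carton centre from wrist view, strip centre at +61 mm
c=np.array([.5648,-.2036]);y=np.radians(5.9);ex=np.array([np.cos(y),np.sin(y)])
s=c+.061*ex;print('strip',s)
plan([(s[0],s[1],.195,95.9)])
```

```text
strip [ 0.6255 -0.1973]
t 37.8167 p [0.5622 0.3741 0.1935] q [ 0.5502  0.2705  1.6119  0.0002  1.2603 -1.1233] w 0.7322249102842061 F [-0.6908  0.2791 -3.5203]
[[-0.0011 -0.9947 -0.1025]
 [-0.0004 -0.1025  0.9947]
 [-1.      0.0011 -0.0003]]
theta 95.88
off [[-0.01,-0.02,-2.87],[-0.01,-0.02,-2.87],[-0.01,-0.02,-2.87],[-0.01,-0.02,-2.87],[-0.01,-0.02,-2.87]] rotx -0.0
off [[-0.01,-0.02,-2.87],[-0.01,-0.02,-2.87],[-0.01,-0.02,-2.87],[-0.01,-0.02,-2.87],[-0.01,-0.02,-2.87]] rotx -0.0
off [[-0.01,-0.02,-2.87],[-0.01,-0.02,-2.87],[-0.01,-0.02,-2.87],[-0.01,-0.02,-2.87],[-0.01,-0.02,-2.87]] rotx -0.0
off [[-0.01,-0.02,-2.87],[-0.01,-0.02,-2.87],[-0.01,-0.02,-2.87],[-0.01,-0.02,-2.87],[-0.01,-0.02,-2.87]] rotx -0.0
--
```

Call:
carry_out(offset=[[0, 0, -2.9], [0, 0, -2.9], [0, 0, -2.9], [0, 0, -2.9], [0, 0, -2.9]], delta_rot=[[0, 0, 0], [0, 0, 0], [0, 0, 0], [0, 0, 0], [0, 0, 0]])

```text
time: 38.23
tool_pos: [0.5771, 0.229, 0.1921]
tcp_rot: [-1.285, 1.159, 1.285]
wrist_force: [0.4, 0.7, -2.5]
width: 0.734
```

Call:
carry_out(offset=[[0, 0, -2.9], [0, 0, -2.9], [0, 0, -2.9], [0, 0, -2.9], [0, 0, -2.9]], delta_rot=[[0, 0, 0], [0, 0, 0], [0, 0, 0], [0, 0, 0], [0, 0, 0]])

```text
time: 38.65
tool_pos: [0.592, 0.0847, 0.1921]
tcp_rot: [-1.284, 1.159, 1.285]
wrist_force: [0.3, -0.4, -2.6]
width: 0.734
```

Call:
carry_out(offset=[[0, 0, -2.9], [0, 0, -2.9], [0, 0, -2.9], [0, 0, -2.9], [0, 0, -2.9]], delta_rot=[[0, 0, 0], [0, 0, 0], [0, 0, 0], [0, 0, 0], [0, 0, 0]])

```text
time: 39.07
tool_pos: [0.6069, -0.0594, 0.1921]
tcp_rot: [-1.284, 1.159, 1.285]
wrist_force: [0.4, 0.2, -3.3]
width: 0.73
```

Call:
carry_out(offset=[[0, 0, -2.9], [0, 0, -2.9], [0, 0, -2.9], [0, 0, -2.9], [0, 0, -2.5]], delta_rot=[[0, 0, 0], [0, 0, 0], [0, 0, 0], [0, 0, 0], [0, 0, 0]])

```text
time: 39.48
tool_pos: [0.6215, -0.2001, 0.192]
tcp_rot: [-1.284, 1.16, 1.285]
wrist_force: [-0.2, 0.1, -3.1]
width: 0.731
```

Call:
carry_out(offset=[[2, 0, 0], [2, 0, 0], [2, 0, 0], [0, 0, 0], [0, 0, 0]], delta_rot=[[0, 0, 0], [0, 0, 0], [0, 0, 0], [0, 0, 0], [0, 0, 0]])

```text
time: 39.9
tool_pos: [0.6202, -0.1978, 0.1304]
tcp_rot: [-1.281, 1.161, 1.289]
wrist_force: [0.1, -0.2, -2.7]
width: 0.731
```

Call:
carry_out(offset=[[0, 0, 0], [0, 0, 0], [0, 0, 0], [0, 0, 0], [0, 0, 0]], delta_rot=[[0, 0, 0], [0, 0, 0], [0, 0, 0], [0, 0, 0], [0, 0, 0]])

```text
time: 40.32
tool_pos: [0.6227, -0.1986, 0.1333]
tcp_rot: [-1.286, 1.158, 1.283]
wrist_force: [0.0, -0.6, -2.9]
width: 0.729
```

Run:
```python
from h import *
s,R=st();p,d,K,M=snap('wrist','w6.png');P=cloud(d,K,M);z=P[...,2];m=np.array(get_calibration('wrist')['mount']);T=cloud(d,K,m)
for u in (150,180,350,380):
    print(u,[(v,T[v,u,1].round(3),T[v,u,2].round(3),z[v,u].round(3)) for v in range(60,330,15) if d[v,u]>.2])
```

```text
t 40.3167 p [ 0.6227 -0.1986  0.1333] q [-0.3468  0.2716  1.7246 -0.      1.1437 -2.0204] w 0.7286752491234144 F [ 0.0168 -0.6014 -2.8784]
[[ 0.0016 -0.9947 -0.1027]
 [-0.0006 -0.1027  0.9947]
 [-1.     -0.0015 -0.0007]]
150 [(60, np.float64(0.105), np.float64(-0.076), np.float64(0.07)), (75, np.float64(0.095), np.float64(-0.077), np.float64(0.071)), (90, np.float64(0.085), np.float64(-0.091), np.float64(0.033)), (105, np.float64(0.073), np.float64(-0.092), np.float64(0.034)), (120, np.float64(0.06), np.float64(-0.093), np.float64(0.034)), (135, np.float64(0.047), np.float64(-0.095), np.float64(0.035)), (150, np.float64(0.034), np.float64(-0.096), np.float64(0.034)), (165, np.float64(0.013), np.float64(-0.109), np.float64(0.004)), (180, np.float64(-0.002), np.float64(-0.111), np.float64(0.004)), (195, np.float64(-0.019), np.float64(-0.113), np.float64(0.003)), (210, np.float64(-0.035), np.float64(-0.114), np.float64(0.005)), (225, np.float64(-0.041), np.float64(-0.105), np.float64(0.033)), (240, np.float64(-0.04), np.float64(-0.094), np.float64(0.065)), (255, np.float64(-0.042), np.f
[... 2111 characters left out ...]
np.float64(0.047), np.float64(0.11), np.float64(0.034)), (150, np.float64(0.034), np.float64(0.111), np.float64(0.034)), (165, np.float64(0.013), np.float64(0.126), np.float64(0.003)), (180, np.float64(-0.002), np.float64(0.127), np.float64(0.005)), (195, np.float64(-0.019), np.float64(0.129), np.float64(0.004)), (210, np.float64(-0.036), np.float64(0.132), np.float64(0.003)), (225, np.float64(-0.04), np.float64(0.121), np.float64(0.033)), (240, np.float64(-0.041), np.float64(0.109), np.float64(0.065)), (255, np.float64(-0.042), np.float64(0.1), np.float64(0.089)), (270, np.float64(-0.05), np.float64(0.097), np.float64(0.098)), (285, np.float64(-0.058), np.float64(0.095), np.float64(0.107))]
```

View pics/w6.png

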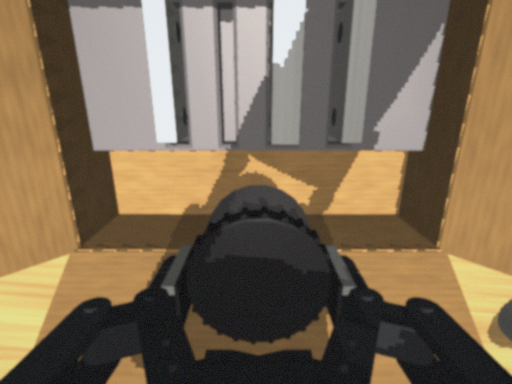

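Call:
carry_out(offset=[[1, -0.7, 0], [2.5, 0, 0], [2.5, 0, 0], [2.5, 0, 0], [2, 0, 0]], delta_rot=[[0, 0, 0], [0, 0, 0], [0, 0, 0], [0, 0, 0], [0, 0, 0]])

```text
time: 40.78
tool_pos: [0.6284, -0.1972, 0.0243]
tcp_rot: [-1.283, 1.16, 1.286]
wrist_force: [-0.0, 0.3, -3.1]
width: 0.728
```

Call:
carry_out(offset=[[1, 0, 0], [0.6, 0, 0], [0.5, 0, 0], [0.3, 0, 0], [0, 0, 0]], delta_rot=[[0, 0, 0], [0, 0, 0], [0, 0, 0], [0, 0, 0], [0, 0, 0]])

```text
time: 41.2
tool_pos: [0.6298, -0.198, 0.0037]
tcp_rot: [-1.285, 1.158, 1.283]
wrist_force: [-0.4, 0.1, -2.4]
width: 0.73
```

Call:
carry_out(offset=[[0.3, 0, 0], [0.2, 0, 0], [0, 0, 0], [0, 0, 0], [0, 0, 0]], delta_rot=[[0, 0, 0], [0, 0, 0], [0, 0, 0], [0, 0, 0], [0, 0, 0]])

```text
time: 41.62
tool_pos: [0.6293, -0.1978, -0.0014]
tcp_rot: [-1.285, 1.159, 1.284]
wrist_force: [0.4, 0.4, -3.0]
width: 0.727
```

Call:
carry_out(offset=[[0.1, 0, 0], [0.1, 0, 0], [0, 0, 0], [0, 0, 0], [0, 0, 0]], delta_rot=[[0, 0, 0], [0, 0, 0], [0, 0, 0], [0, 0, 0], [0, 0, 0]])

```text
time: 42.03
tool_pos: [0.6294, -0.1979, -0.0017]
tcp_rot: [-1.285, 1.159, 1.284]
wrist_force: [-4.3, 1.3, 8.2]
width: 0.729
```

Call:
carry_out(offset=[[0, 0, 0], [0, 0, 0], [0, 0, 0], [0, 0, 0], [0, 0, 0]], delta_rot=[[0, 0, 0], [0, 0, 0], [0, 0, 0], [0, 0, 0], [0, 0, 0]], fingers=1)

```text
time: 42.45
tool_pos: [0.6291, -0.1978, -0.004]
tcp_rot: [-1.284, 1.159, 1.284]
wrist_force: [0.0, -0.0, 0.2]
width: 1.002
```

Call:
carry_out(offset=[[-1, 0, 0], [-2, 0, 0], [-3, 0, 0], [-3, 0, 0], [-3, 0, 0]], delta_rot=[[0, 0, 0], [0, 0, 0], [0, 0, 0], [0, 0, 0], [0, 0, 0]])

```text
time: 42.87
tool_pos: [0.6288, -0.1976, 0.1177]
tcp_rot: [-1.284, 1.159, 1.285]
wrist_force: [0.1, 0.4, 0.2]
width: 0.998
```

Call:
carry_out(offset=[[-3, 0, 0], [-3, 0, 0], [-2, 0, 0], [0, 0, 0], [0, 0, 0]], delta_rot=[[0, 0, 0], [0, 0, 0], [0, 0, 0], [0, 0, 0], [0, 0, 0]], fingers=-1)

```text
time: 43.28
tool_pos: [0.6304, -0.1982, 0.199]
tcp_rot: [-1.288, 1.157, 1.28]
wrist_force: [-1.0, -0.0, -0.5]
width: 0.303
```

Call:
carry_out(offset=[[0, 0, 0], [0, 0, 0], [0, 0, 0], [0, 0, 0], [0, 0, 0]], delta_rot=[[0, 0, 0], [0, 0, 0], [0, 0, 0], [0, 0, 0], [0, 0, 0]])

```text
time: 43.7
tool_pos: [0.6285, -0.1975, 0.1949]
tcp_rot: [-1.283, 1.16, 1.286]
wrist_force: [0.1, 0.5, -0.5]
width: 0.003
```

Run:
```python
from h import *
s,R=st();p,d,K,M=snap('wrist');P=cloud(d,K,M);z=P[...,2]
c=np.array([.5648,-.2036]);y=np.radians(5.9);ex=np.array([np.cos(y),np.sin(y)]);ey=np.array([-ex[1],ex[0]])
sel=(z>.045)&(z<.066)&(P[...,0]>.585)&(P[...,0]<.665)&(P[...,1]>-.27)&(P[...,1]<-.12)&(d>.2)
hsv=cv2.cvtColor(p,cv2.COLOR_RGB2HSV);sel&=hsv[...,1]<100
X=P[sel];(a,b),r=cv2.minEnclosingCircle((X[:,:2]*1000).astype(np.float32));q=np.array([a,b])/1000-c
print('tub',a,b,r,'z',np.median(X[:,2]),'carton frame',q@ex,q@ey, 'lid plane tilt',np.linalg.lstsq(np.c_[X[:,:2],np.ones(len(X))],X[:,2],rcond=None)[0])
# flaps from top and scene, carton frame
for n in('top','scene'):
    p,d,K,M=snap(n);P=cloud(d,K,M);h=cv2.cvtColor(p,cv2.COLOR_RGB2HSV)
    q=P[...,:2]-c;X=q@ex;Y=q@ey;z=P[...,2];br=(h[...,1]>90)&(h[...,0]<25)
    for nm,u,w,cr in(('left',Y-.152,X,.1),('right',-Y-.152,X,.1),('near',-X-.1,Y,.15),('far',X-.1,Y,.15)):
        s=br&(u>.008)&(u<.1)&(abs(w)<cr*.8)&(z>.09)&(z<.2)
        if s.sum()>50:
            A=np.c_[u[s],np.ones(s.sum())];f=np.linalg.lstsq(A,z[s],rcond=None)[0];print(n,nm,s.sum(),'angle',np.pi-np.arctan(f[0]),'z0',f[1],'umax',np.percentile(u[s],98),'zmax',np.percentile(z[s],98))
```

```text
t 43.7 p [ 0.6285 -0.1975  0.1949] q [-0.3423  0.2395  1.6476 -0.      1.2565 -2.0158] w 0.002501712128913483 F [ 0.142   0.536  -0.5349]
[[-0.0019 -0.9947 -0.1025]
 [ 0.0007 -0.1025  0.9947]
 [-1.      0.0019  0.0009]]
tub 618.3165893554688 -189.88763427734375 33.05601119995117 z 0.05907936278782647 carton frame 0.05464263105237409 0.008138622833617139 lid plane tilt [0.0071 0.0029 0.0552]
top left 1415 angle 2.290001837811853 z0 0.08542099455129394 umax 0.06530153346018512 zmax 0.15929952412199067
top right 368 angle 2.2924589411142566 z0 0.08454185537820152 umax 0.06529882132354677 zmax 0.1591381972864983
top near 686 angle 2.3001351413013085 z0 0.0921464286648355 umax 0.06356276288687872 zmax 0.16161710620506897
top far 1574 angle 2.2076947994707012 z0 0.08601643849735947 umax 0.061644418672629805 zmax 0.16804697387614728
scene left 286 angle 2.3035794311509705 z0 0.08482940946956383 umax 0.06739732785957604 zmax 0.15768980772673669
scene right 665 angle 2.2976347086177853 z0 0.08290199805802231 umax 0.06295358303139627 zmax 0.1548819599055614
scene near 1469 angle 2.2974904851588454 z0 0.08774248983539987 umax 0.06424935019352947 zmax 0.16062167257746124
scene far 718 angle 2.2189857415984946 z0 0.08808964285216303 umax 0.06068242212433056 zmax 0.16632679760736535
```

Call:
carry_out(offset=[[0, 0.6, 2.7], [0, 0.6, 2.7], [0, 0.6, 2.7], [0, 0.6, 2.7], [0, 0.6, 2.7]], delta_rot=[[0, 0, 0], [0, 0, 0], [0, 0, 0], [0, 0, 0], [0, 0, 0]])

```text
time: 44.27
tool_pos: [0.5849, -0.0655, 0.1962]
tcp_rot: [-1.284, 1.159, 1.284]
wrist_force: [0.2, 0.7, -0.2]
width: -0.004
```

Call:
carry_out(offset=[[0, 0.7, 2.7], [0, 0.7, 2.7], [0, 0.7, 2.7], [0, 0.7, 2.7], [0, 0.7, 2.7]], delta_rot=[[0, 0, 0], [0, 0, 0], [0, 0, 0], [0, 0, 0], [0, 0, 0]])

```text
time: 44.68
tool_pos: [0.5362, 0.0653, 0.1964]
tcp_rot: [-1.285, 1.159, 1.284]
wrist_force: [0.8, 0.1, 0.7]
width: -0.001
```

```bash
cat >> h.py <<'E'
C=np.array([.5648,-.2036]);_y=np.radians(5.9);EX=np.array([np.cos(_y),np.sin(_y)]);EY=np.array([-EX[1],EX[0]])
def cf():
    s,R=st();q=np.array(s['tool_pos'])[:2]-C;print('tool in carton',q@EX,q@EY,s['tool_pos'][2])
E
python3 - <<'E'
from h import *
cf()
for n in('top','scene'):
    p,d,K,M=snap(n,n+'3.png');P=cloud(d,K,M);z=P[...,2];h=cv2.cvtColor(p,cv2.COLOR_RGB2HSV);q=P[...,:2]-C;X=q@EX;Y=q@EY
    s=(z>.052)&(z<.066)&(X>.015)&(X<.09)&(abs(Y)<.14)&(h[...,2]<70)
    A=(np.c_[X[s],Y[s]]*1000).astype(np.float32);print(n,s.sum(),cv2.minEnclosingCircle(A),A.mean(0),np.median(z[s]))
    s=(z>.064)&(z<.078)&(X>-.095)&(X<.02)&(abs(Y)<.14)&(h[...,1]<90)
    tops(np.dstack([X,Y,z]),s,'plates carton frame')
E
```

```text
t 44.6833 p [0.5362 0.0653 0.1964] q [ 0.0751  0.0122  1.8994  0.      1.2295 -1.5982] w -0.001276081169252008 F [0.7593 0.1444 0.659 ]
[[ 0.0006 -0.9947 -0.1023]
 [ 0.     -0.1023  0.9947]
 [-1.     -0.0006 -0.    ]]
tool in carton -0.0007659930957852126 0.2704442561709506 0.19642252953290606
top 482 ((56.9339599609375, 7.014712333679199), 33.34263610839844) [55.4267  8.273 ] 0.060436268128287174
plates carton frame px [391. 208.] 276 rect mm [-35.8 -72.2] [99.9 18.5] ang 0.1 z 0.0713 mean [-0.0369 -0.0711]
plates carton frame px [355. 212.] 367 rect mm [-34.4  20.9] [99.6 23.5] ang 0.2 z 0.0714 mean [-0.0348  0.0212]
plates carton frame px [335. 215.] 269 rect mm [-35.9  71.9] [98.8 17. ] ang 0.1 z 0.071 mean [-0.0361  0.0725]
scene 247 ((53.43275833129883, 9.612720489501953), 34.309322357177734) [55.1006  9.6125] 0.05823730857802323
plates carton frame px [219. 122.] 122 rect mm [-37.1 -72.4] [99.2 21.2] ang 0.9 z 0.0691 mean [-0.036  -0.0701]
plates carton frame px [233. 140.] 182 rect mm [-35.8  21.1] [101.3  25.1] ang 1.9 z 0.069 mean [-0.0342  0.0221]
plates carton frame px [241. 150.] 145 rect mm [-35.7  73.6] [99.1 22.2] ang 2.0 z 0.0693 mean [-0.0352  0.0736]
```

View pics/top3.png

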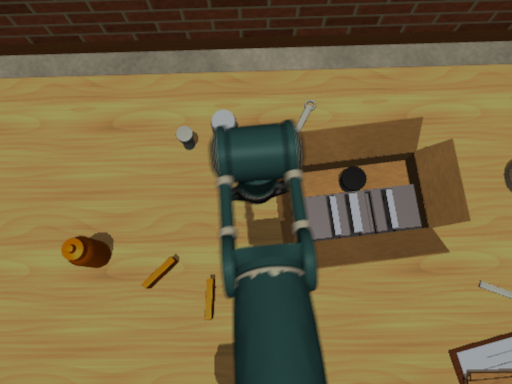

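Plates: carton-frame positions are within 3 mm of their slots. Tub at X≈55.5 mm, 5.5 mm off the strip's middle line, tolerance 12. Everything is in, so I'll fold the left end flap.

Call:
carry_out(offset=[[2, 0, 0], [2, 0, 0], [2, 0, 0], [2, 0, 0], [1.5, 0, 0]], delta_rot=[[0, 0, 0], [0, 0, 0], [0, 0, 0], [0, 0, 0], [0, 0, 0]])

```text
time: 45.2
tool_pos: [0.5363, 0.0635, 0.0996]
tcp_rot: [-1.284, 1.16, 1.285]
wrist_force: [0.5, 0.9, -0.3]
width: 0.001
```

Call:
carry_out(offset=[[0, 0, -1.4], [0, 0, -1.4], [0, 0, -1.4], [0, 0, -1.4], [0, 0, -1.4]], delta_rot=[[0, 0, 0], [0, 0, 0], [0, 0, 0], [0, 0, 0], [0, 0, 0]])

```text
time: 45.62
tool_pos: [0.5451, -0.0034, 0.1057]
tcp_rot: [-1.279, 1.155, 1.284]
wrist_force: [-19.6, 17.9, 49.2]
width: -0.005
```

Call:
carry_out(offset=[[0, 0, -1.4], [0, 0, -1.4], [0, 0, -1.4], [0, 0, -1.4], [0, 0, -1.3]], delta_rot=[[0, 0, 0], [0, 0, 0], [0, 0, 0], [0, 0, 0], [0, 0, 0]])

```text
time: 46.03
tool_pos: [0.5521, -0.0755, 0.1026]
tcp_rot: [-1.286, 1.157, 1.282]
wrist_force: [-0.1, 0.5, 0.3]
width: -0.001
```

Call:
carry_out(offset=[[0.4, 0, -0.6], [0.4, 0, -0.6], [0.4, 0, -0.5], [0.5, 0, -0.5], [0.5, 0, -0.5]], delta_rot=[[0, 0, 0], [0, 0, 0], [0, 0, 0], [0, 0, 0], [0, 0, 0]])

```text
time: 46.45
tool_pos: [0.553, -0.1009, 0.0777]
tcp_rot: [-1.283, 1.16, 1.287]
wrist_force: [-0.4, 1.7, 1.1]
width: 0.002
```

Call:
carry_out(offset=[[0.6, 0, -0.3], [0.6, 0, -0.2], [0.6, 0, 0], [0.6, 0, 0], [0.5, 0, 0]], delta_rot=[[0, 0, 0], [0, 0, 0], [0, 0, 0], [0, 0, 0], [0, 0, 0]])

```text
time: 46.87
tool_pos: [0.5545, -0.106, 0.0521]
tcp_rot: [-1.285, 1.159, 1.285]
wrist_force: [-15.8, 2.4, 45.4]
width: -0.001
```

```bash
cat >> h.py <<'E'
def flaps(f=None):
    cf()
    for n in('top','scene'):
        p,d,K,M=snap(n,f and n+f);P=cloud(d,K,M);h=cv2.cvtColor(p,cv2.COLOR_RGB2HSV)
        q=P[...,:2]-C;X=q@EX;Y=q@EY;z=P[...,2];br=(h[...,1]>90)&(h[...,0]<25)
        for nm,u,w,cr,hz in(('left',Y-.152,X,.1,.08),('right',-Y-.152,X,.1,.08),('near',-X-.1,Y,.15,.0845),('far',X-.1,Y,.15,.0845)):
            s=br&(abs(u)<.098)&(abs(w)<cr*.7)&(z>hz-.008)&(z<.2)&(np.hypot(u,z-hz)>.02)&(np.hypot(u,z-hz)<.103)
            if s.sum()>30:
                a=np.arctan2(z[s]-hz,-u[s]);print(n,nm,s.sum(),'angle',np.percentile(a,[10,50,90]).round(2))
E
python3 - <<'E'
from h import *
flaps('4.png')
E
```

```text
t 46.8667 p [ 0.5545 -0.106   0.0521] q [-0.2328  0.1976  1.9819 -0.0004  0.9626 -1.9064] w -0.001240154377645966 F [-15.7519   2.4063  45.4035]
[[-0.0006 -0.9947 -0.1029]
 [-0.0002 -0.1029  0.9947]
 [-1.      0.0006 -0.0001]]
tool in carton -0.00018494300169803572 0.09812517791463941 0.05212503655147295
top left 229 angle [0.01 0.06 0.34]
top right 1939 angle [2.17 2.24 2.28]
top near 797 angle [-0.01  2.22  2.25]
top far 1484 angle [2.16 2.19 2.23]
scene left 677 angle [-0.02  0.03  0.11]
scene right 970 angle [2.18 2.27 2.33]
scene near 1081 angle [-0.03  2.26  2.3 ]
scene far 911 angle [-0.08  2.17  2.2 ]
```

Call:
carry_out(offset=[[-2, 0, 0], [-3, 0, 0], [-3, 0, 0], [-3, 0, 0], [-3, 0, 0]], delta_rot=[[0, 0, 0], [0, 0, 0], [0, 0, 0], [0, 0, 0], [0, 0, 0]])

```text
time: 47.38
tool_pos: [0.5539, -0.1055, 0.191]
tcp_rot: [-1.284, 1.159, 1.285]
wrist_force: [-0.1, -0.1, -0.0]
width: -0.001
```

Call:
carry_out(offset=[[0, 0, -2.5], [0, 0, -2.5], [0, 0, -2.5], [0, 0, -2.5], [0, 0, -2.5]], delta_rot=[[0, 0, 0], [0, 0, 0], [0, 0, 0], [0, 0, 0], [0, 0, 0]])

```text
time: 47.8
tool_pos: [0.5672, -0.231, 0.1899]
tcp_rot: [-1.285, 1.158, 1.285]
wrist_force: [0.4, -0.9, -0.5]
width: -0.001
```

Call:
carry_out(offset=[[0, 0, -2.5], [0, 0, -2.5], [0, 0, -2.5], [0, 0, -2.5], [0, 0, -2.5]], delta_rot=[[0, 0, 0], [0, 0, 0], [0, 0, 0], [0, 0, 0], [0, 0, 0]])

```text
time: 48.22
tool_pos: [0.5799, -0.3555, 0.1895]
tcp_rot: [-1.284, 1.159, 1.285]
wrist_force: [0.7, 0.6, 0.4]
width: 0.004
```

Call:
carry_out(offset=[[0, 0, -2.5], [0, 0, -2.5], [0, 0, -2.5], [0, 0, -2.5], [0, 0, -2.5]], delta_rot=[[0, 0, 0], [0, 0, 0], [0, 0, 0], [0, 0, 0], [0, 0, 0]])

```text
time: 48.63
tool_pos: [0.5928, -0.4797, 0.1893]
tcp_rot: [-1.284, 1.159, 1.285]
wrist_force: [0.4, 0.5, 0.2]
width: -0.001
```

Call:
carry_out(offset=[[0, 0, 0], [0, 0, 0], [0, 0, 0], [0, 0, 0], [0, 0, 0]], delta_rot=[[0, 0, 0], [0, 0, 0], [0, 0, 0], [0, 0, 0], [0, 0, 0]])

```text
time: 49.05
tool_pos: [0.593, -0.4776, 0.1902]
tcp_rot: [-1.285, 1.158, 1.286]
wrist_force: [0.4, 0.4, -0.8]
width: -0.001
```

Run:
```python
from h import *
flaps('5.png')
```

```text
t 49.05 p [ 0.593  -0.4776  0.1902] q [-0.7109  0.4333  1.4022  0.0003  1.3065 -2.3856] w -0.001370206644017757 F [ 0.4394  0.3746 -0.7726]
[[-0.0001 -0.9946 -0.1037]
 [ 0.0004 -0.1037  0.9946]
 [-1.      0.      0.0004]]
tool in carton -0.00016072011548863216 -0.275427478429965 0.19022741930432085
top left 1705 angle [0.01 0.05 0.13]
top right 1937 angle [2.17 2.24 2.29]
top near 2672 angle [-0.03  2.2   2.25]
top far 2989 angle [-0.02  2.18  2.22]
scene left 850 angle [-0.02  0.02  0.09]
scene right 966 angle [2.19 2.27 2.33]
scene near 1522 angle [-0.05  2.25  2.3 ]
scene far 918 angle [-0.08  2.17  2.2 ]
```

View pics/scene5.png

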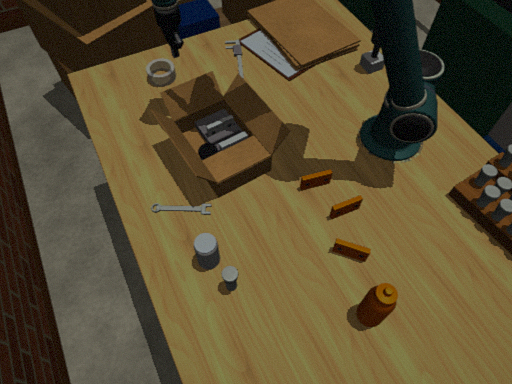

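Scene view: left flap lies flat at about (245,160); right, near and far are still open. Now the right flap, with the tip rising along the edge this time.

Call:
carry_out(offset=[[1.8, 0, 0], [2, 0, 0], [2, 0, 0], [2, 0, 0], [0, 0, 1]], delta_rot=[[0, 0, 0], [0, 0, 0], [0, 0, 0], [0, 0, 0], [0, 0, 0]])

```text
time: 49.57
tool_pos: [0.589, -0.4674, 0.1067]
tcp_rot: [-1.278, 1.16, 1.291]
wrist_force: [-0.3, 0.0, -1.3]
width: -0.005
```

Call:
carry_out(offset=[[0, 0, 1.6], [0, 0, 1.4], [-0.3, 0, 1.2], [-0.3, 0, 1.2], [-0.3, 0, 1.2]], delta_rot=[[0, 0, 0], [0, 0, 0], [0, 0, 0], [0, 0, 0], [0, 0, 0]])

```text
time: 49.98
tool_pos: [0.5856, -0.4026, 0.1233]
tcp_rot: [-1.287, 1.158, 1.282]
wrist_force: [0.5, -2.0, 1.0]
width: 0.002
```

Call:
carry_out(offset=[[-0.3, 0, 1.2], [0, 0, 1.4], [0, 0, 1.4], [0, 0, 1.4], [0, 0, 1.3]], delta_rot=[[0, 0, 0], [0, 0, 0], [0, 0, 0], [0, 0, 0], [0, 0, 0]])

```text
time: 50.4
tool_pos: [0.5775, -0.3349, 0.1237]
tcp_rot: [-1.284, 1.159, 1.286]
wrist_force: [0.4, -1.4, -0.3]
width: -0.0
```

Call:
carry_out(offset=[[0.6, 0, 0.8], [0.7, 0, 0.8], [0.7, 0, 0.7], [0.7, 0, 0.5], [0.8, 0, 0.4]], delta_rot=[[0, 0, 0], [0, 0, 0], [0, 0, 0], [0, 0, 0], [0, 0, 0]])

```text
time: 50.82
tool_pos: [0.5745, -0.3042, 0.088]
tcp_rot: [-1.284, 1.159, 1.285]
wrist_force: [-0.0, 1.2, 1.8]
width: 0.003
```

Call:
carry_out(offset=[[0.8, 0, 0.4], [0.8, 0, 0.2], [0.8, 0, 0], [0.8, 0, 0], [0.6, 0, 0]], delta_rot=[[0, 0, 0], [0, 0, 0], [0, 0, 0], [0, 0, 0], [0, 0, 0]])

```text
time: 51.23
tool_pos: [0.5742, -0.299, 0.0521]
tcp_rot: [-1.284, 1.159, 1.285]
wrist_force: [-15.2, 9.5, 44.4]
width: -0.002
```

Run:
```python
from h import *
flaps()
```

```text
t 51.2333 p [ 0.5742 -0.299   0.0521] q [-0.5187  0.3397  1.7989  0.0002  1.0038 -2.192 ] w -0.002176340864920228 F [-15.1851   9.5371  44.4449]
[[-0.0006 -0.9948 -0.1022]
 [ 0.0005 -0.1022  0.9948]
 [-1.      0.0006  0.0006]]
tool in carton -0.0004933797466497285 -0.09588730287740782 0.05205884338716583
top left 1706 angle [0.01 0.06 0.14]
top right 831 angle [0.   0.04 0.08]
top near 2739 angle [-0.06  2.13  2.24]
top far 3430 angle [-0.04  2.17  2.22]
scene left 847 angle [-0.02  0.03  0.09]
scene right 632 angle [-0.02  0.03  0.1 ]
scene near 1777 angle [-0.07  2.24  2.3 ]
scene far 1220 angle [-0.1   0.05  2.2 ]
```

Call:
carry_out(offset=[[-2, 0, 0], [-3, 0, 0], [-3, 0, 0], [-3, 0, 0], [-3, 0, 0]], delta_rot=[[0, 0, 0], [0, 0, 0], [0, 0, 0], [0, 0, 0], [0, 0, 0]])

```text
time: 51.75
tool_pos: [0.5739, -0.2992, 0.1919]
tcp_rot: [-1.284, 1.159, 1.284]
wrist_force: [1.0, -0.6, -0.6]
width: -0.004
```

Call:
carry_out(offset=[[0, 2.2, 1], [0, 2.2, 1], [0, 2.2, 1], [0, 2.2, 1], [0, 2.2, 1]], delta_rot=[[0, 0, 0], [0, 0, 0], [0, 0, 0], [0, 0, 0], [0, 0, 0]])

```text
time: 52.17
tool_pos: [0.4586, -0.2604, 0.1907]
tcp_rot: [-1.284, 1.159, 1.284]
wrist_force: [0.3, 0.2, 0.2]
width: -0.0
```

Call:
carry_out(offset=[[0, 2.2, 1], [0, 2.2, 1], [0, 2.2, 1], [0, 2.2, 1], [0, 2.2, 0.6]], delta_rot=[[0, 0, 0], [0, 0, 0], [0, 0, 0], [0, 0, 0], [0, 0, 0]])

```text
time: 52.58
tool_pos: [0.3442, -0.2255, 0.1907]
tcp_rot: [-1.284, 1.159, 1.285]
wrist_force: [0.1, -0.4, -0.6]
width: -0.001
```

Call:
carry_out(offset=[[1.5, 0, 0], [2, 0, 0], [2, 0, 0], [1.8, 0, 0], [0, 0, 0]], delta_rot=[[0, 0, 0], [0, 0, 0], [0, 0, 0], [0, 0, 0], [0, 0, 0]])

```text
time: 53.0
tool_pos: [0.3427, -0.2243, 0.1143]
tcp_rot: [-1.278, 1.16, 1.29]
wrist_force: [-0.8, 0.3, -0.2]
width: -0.003
```

Run:
```python
from h import *
flaps()
```

```text
t 53.0 p [ 0.3427 -0.2243  0.1143] q [-0.6402 -0.1748  2.23   -0.0002  1.0933 -2.313 ] w -0.0031984373039970148 F [-0.8033  0.2599 -0.2295]
[[-0.0056 -0.9948 -0.1019]
 [ 0.0039 -0.1019  0.9948]
 [-1.      0.0051  0.0045]]
tool in carton -0.223073568796867 0.0022510503466859275 0.11432686448514501
top left 1699 angle [0.01 0.05 0.14]
top right 1716 angle [0.01 0.06 0.15]
top near 3157 angle [-0.05  2.14  2.24]
top far 3619 angle [-0.04  2.17  2.22]
scene left 852 angle [-0.02  0.03  0.09]
scene right 705 angle [-0.02  0.03  0.09]
scene near 1799 angle [-0.07  2.23  2.3 ]
scene far 1210 angle [-0.09  0.06  2.2 ]
```

Call:
carry_out(offset=[[0, -1.4, 0], [0, -1.4, 0], [0, -1.3, 0], [-0.3, -1.2, 0], [-0.3, -1.2, 0]], delta_rot=[[0, 0, 0], [0, 0, 0], [0, 0, 0], [0, 0, 0], [0, 0, 0]])

```text
time: 53.52
tool_pos: [0.412, -0.2192, 0.1249]
tcp_rot: [-1.286, 1.159, 1.285]
wrist_force: [-1.8, -0.8, 1.6]
width: 0.002
```

Call:
carry_out(offset=[[-0.3, -1.2, 0], [-0.3, -1.2, 0], [0, -1.3, 0], [0, -1.3, 0], [0, -1.3, 0]], delta_rot=[[0, 0, 0], [0, 0, 0], [0, 0, 0], [0, 0, 0], [0, 0, 0]])

```text
time: 53.93
tool_pos: [0.474, -0.2126, 0.13]
tcp_rot: [-1.284, 1.159, 1.285]
wrist_force: [-0.7, -0.6, -0.2]
width: -0.0
```

Call:
carry_out(offset=[[0, -1.3, 0], [0.6, -0.8, 0], [0.7, -0.8, 0], [0.7, -0.7, 0], [0.7, -0.5, 0]], delta_rot=[[0, 0, 0], [0, 0, 0], [0, 0, 0], [0, 0, 0], [0, 0, 0]])

```text
time: 54.35
tool_pos: [0.5141, -0.2084, 0.102]
tcp_rot: [-1.284, 1.159, 1.285]
wrist_force: [0.2, 0.0, 1.2]
width: -0.0
```

Call:
carry_out(offset=[[0.8, -0.4, 0], [0.8, -0.4, 0], [0.8, -0.2, 0], [0.8, 0, 0], [0.7, 0, 0]], delta_rot=[[0, 0, 0], [0, 0, 0], [0, 0, 0], [0, 0, 0], [0, 0, 0]])

```text
time: 54.77
tool_pos: [0.5232, -0.2075, 0.0631]
tcp_rot: [-1.284, 1.159, 1.285]
wrist_force: [-0.0, 0.4, 1.0]
width: -0.005
```

Run:
```python
from h import *
flaps()
```

```text
t 54.7667 p [ 0.5232 -0.2075  0.0631] q [-0.4219  0.1814  1.978  -0.      0.9829 -2.0953] w -0.004647843964269784 F [-0.0285  0.3979  0.9659]
[[-0.0006 -0.9947 -0.1024]
 [ 0.0003 -0.1024  0.9947]
 [-1.      0.0006  0.0003]]
tool in carton -0.0418108503883671 0.00038101556008225245 0.0630789129615684
top left 1758 angle [0.03 0.15 0.41]
top right 328 angle [0.12 0.23 0.44]
top near 1379 angle [0.09 0.15 0.24]
top far 2928 angle [-0.02  2.18  2.22]
scene left 879 angle [-0.01  0.1   0.3 ]
scene right 665 angle [-0.01  0.08  0.3 ]
scene near 922 angle [0.05 0.09 0.15]
scene far 1204 angle [-0.1   2.09  2.19]
```

Call:
carry_out(offset=[[0.4, 0, 0], [0.3, 0, 0], [0.2, 0, 0], [0.2, 0, 0], [0, 0, 0]], delta_rot=[[0, 0, 0], [0, 0, 0], [0, 0, 0], [0, 0, 0], [0, 0, 0]])

```text
time: 55.28
tool_pos: [0.5237, -0.2079, 0.0571]
tcp_rot: [-1.285, 1.159, 1.284]
wrist_force: [-9.4, 3.8, 21.6]
width: 0.001
```

Call:
carry_out(offset=[[-2, 0, 0], [-3, 0, 0], [-3, 0, 0], [-3, 0, 0], [-3, 0, 0]], delta_rot=[[0, 0, 0], [0, 0, 0], [0, 0, 0], [0, 0, 0], [0, 0, 0]])

```text
time: 55.7
tool_pos: [0.5233, -0.2076, 0.1947]
tcp_rot: [-1.285, 1.159, 1.284]
wrist_force: [1.3, -0.0, 0.3]
width: 0.004
```

Call:
carry_out(offset=[[0, -2.6, 0], [0, -2.6, 0], [0, -2.6, 0], [0, -2.6, 0], [0, -2.6, 0]], delta_rot=[[0, 0, 0], [0, 0, 0], [0, 0, 0], [0, 0, 0], [0, 0, 0]])

```text
time: 56.12
tool_pos: [0.654, -0.1943, 0.1935]
tcp_rot: [-1.285, 1.159, 1.284]
wrist_force: [0.1, -0.1, 0.6]
width: 0.0
```

Call:
carry_out(offset=[[0, -2.6, 0], [0, -2.6, 0], [0, -2.6, 0], [0, -2.6, 0], [0, -2.6, 0]], delta_rot=[[0, 0, 0], [0, 0, 0], [0, 0, 0], [0, 0, 0], [0, 0, 0]])

```text
time: 56.53
tool_pos: [0.7833, -0.1809, 0.1931]
tcp_rot: [-1.284, 1.159, 1.284]
wrist_force: [-0.5, 0.1, 0.5]
width: -0.001
```

Run:
```python
from h import *
flaps('6.png')
```

```text
t 56.5333 p [ 0.7833 -0.1809  0.1931] q [-0.2579  0.5143  1.2815 -0.0001  1.3457 -1.9312] w -0.0012565912032042514 F [-0.4967  0.0662  0.502 ]
[[ 0.0001 -0.9947 -0.1024]
 [-0.0001 -0.1024  0.9947]
 [-1.     -0.0001 -0.0001]]
tool in carton 0.21968002131826705 0.00015308509395998635 0.19305946106999158
top left 1484 angle [0.03 0.1  0.25]
top near 366 angle [0.01 0.05 0.11]
top far 1568 angle [-0.04  2.17  2.22]
scene left 872 angle [-0.01  0.06  0.18]
scene right 719 angle [-0.    0.06  0.17]
scene near 1132 angle [-0.02  0.03  0.09]
scene far 1207 angle [-0.09  0.05  2.19]
```

View pics/scene6.png

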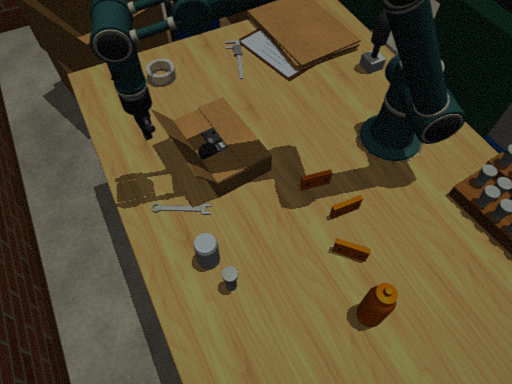

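Scene view: near and both end flaps flat; the far flap still leans out at about (178,140). Folding it.

Call:
carry_out(offset=[[1.6, 0, 0], [2, 0, 0], [2, 0, 0], [1.7, 0, 0], [0, 0, 0]], delta_rot=[[0, 0, 0], [0, 0, 0], [0, 0, 0], [0, 0, 0], [0, 0, 0]])

```text
time: 57.05
tool_pos: [0.7782, -0.1804, 0.1145]
tcp_rot: [-1.278, 1.163, 1.292]
wrist_force: [-0.8, -0.5, -1.4]
width: -0.0
```

Call:
carry_out(offset=[[0, 1.4, 0], [0, 1.4, 0], [0, 1.3, 0], [-0.3, 1.2, 0], [-0.3, 1.2, 0]], delta_rot=[[0, 0, 0], [0, 0, 0], [0, 0, 0], [0, 0, 0], [0, 0, 0]])

```text
time: 57.47
tool_pos: [0.7173, -0.188, 0.128]
tcp_rot: [-1.286, 1.158, 1.282]
wrist_force: [1.7, 0.1, 0.4]
width: -0.001
```

Call:
carry_out(offset=[[-0.3, 1.2, 0], [-0.2, 1.2, 0], [0, 1.3, 0], [0, 1.3, 0], [0, 1.3, 0]], delta_rot=[[0, 0, 0], [0, 0, 0], [0, 0, 0], [0, 0, 0], [0, 0, 0]])

```text
time: 57.88
tool_pos: [0.6547, -0.1945, 0.1333]
tcp_rot: [-1.286, 1.158, 1.282]
wrist_force: [1.1, 0.0, -0.3]
width: 0.005
```

Call:
carry_out(offset=[[0, 1.3, 0], [0.6, 0.8, 0], [0.7, 0.8, 0], [0.7, 0.7, 0], [0.7, 0.5, 0]], delta_rot=[[0, 0, 0], [0, 0, 0], [0, 0, 0], [0, 0, 0], [0, 0, 0]])

```text
time: 58.3
tool_pos: [0.6132, -0.1984, 0.1036]
tcp_rot: [-1.284, 1.159, 1.284]
wrist_force: [0.6, 0.1, 0.2]
width: 0.0
```

Call:
carry_out(offset=[[0.8, 0.4, 0], [0.8, 0.4, 0], [0.8, 0.2, 0], [0.8, 0, 0], [0.7, 0, 0]], delta_rot=[[0, 0, 0], [0, 0, 0], [0, 0, 0], [0, 0, 0], [0, 0, 0]])

```text
time: 58.72
tool_pos: [0.6038, -0.1991, 0.0638]
tcp_rot: [-1.284, 1.159, 1.285]
wrist_force: [-1.8, -0.6, 0.8]
width: -0.001
```

Call:
carry_out(offset=[[0.3, 0, 0], [0.3, 0, 0], [0.2, 0, 0], [0.2, 0, 0], [0, 0, 0]], delta_rot=[[0, 0, 0], [0, 0, 0], [0, 0, 0], [0, 0, 0], [0, 0, 0]])

```text
time: 59.13
tool_pos: [0.6043, -0.1992, 0.0573]
tcp_rot: [-1.284, 1.159, 1.285]
wrist_force: [-5.5, 1.7, 10.4]
width: 0.001
```

Pressed flat. I'll retreat upward and check.

Call:
carry_out(offset=[[-1, 0, 0], [-3, 0, 0], [-3, 0, 0], [-3, 0, 0], [-3, 0, 0]], delta_rot=[[0, 0, 0], [0, 0, 0], [0, 0, 0], [0, 0, 0], [0, 0, 0]])

```text
time: 59.55
tool_pos: [0.6044, -0.1993, 0.1871]
tcp_rot: [-1.285, 1.158, 1.284]
wrist_force: [0.3, 0.2, 0.6]
width: 0.004
```

Call:
carry_out(offset=[[-2, 0, 3], [-2, 0, 3], [-2, 0, 3], [0, 0, 3], [0, 0, 3]], delta_rot=[[0, 0, 0], [0, 0, 0], [0, 0, 0], [0, 0, 0], [0, 0, 0]])

```text
time: 59.97
tool_pos: [0.5903, -0.0491, 0.2486]
tcp_rot: [-1.288, 1.155, 1.279]
wrist_force: [0.9, 0.3, -0.3]
width: 0.001
```

Call:
carry_out(offset=[[0, 0, 3], [0, 0, 3], [0, 0, 3], [0, 0, 3], [0, 0, 0]], delta_rot=[[0, 0, 0], [0, 0, 0], [0, 0, 0], [0, 0, 0], [0, 0, 0]])

```text
time: 60.38
tool_pos: [0.5761, 0.0743, 0.2461]
tcp_rot: [-1.286, 1.154, 1.288]
wrist_force: [-0.3, -0.2, 0.6]
width: 0.001
```

Run:
```python
from h import *
flaps('7.png')
for n in('top','scene'):
    p,d,K,M=snap(n);P=cloud(d,K,M);q=P[...,:2]-C;X=q@EX;Y=q@EY;z=P[...,2]
    for a,b in((-.1,-.05),(-.05,-.005),(.005,.05),(.05,.1)):
        s=(X>a)&(X<b)&(abs(Y)<.14)&(z>.03);print(n,a,np.percentile(z[s],[2,50,98]).round(4))
```

```text
t 60.3833 p [0.5761 0.0743 0.2461] q [ 0.0834  0.0608  1.7574  0.003   1.3219 -1.5949] w 0.0011204434700926291 F [-0.3493 -0.2167  0.6438]
[[ 0.0013 -0.9943 -0.1065]
 [ 0.003  -0.1065  0.9943]
 [-1.     -0.0016  0.0029]]
tool in carton 0.039832229364262395 0.27523196949979783 0.24605909793776382
top left 1755 angle [0.07 0.13 0.3 ]
top right 1764 angle [0.07 0.14 0.31]
top near 2644 angle [0.01 0.06 0.14]
top far 2527 angle [0.01 0.06 0.15]
scene left 712 angle [0.05 0.1  0.22]
scene right 709 angle [0.05 0.1  0.22]
scene near 905 angle [-0.02  0.02  0.08]
scene far 1198 angle [-0.02  0.02  0.09]
top -0.1 [0.0454 0.0874 0.092 ]
top -0.05 [0.0835 0.0879 0.0923]
top 0.005 [0.0835 0.0879 0.0924]
top 0.05 [0.0836 0.088  0.0923]
scene -0.1 [0.0817 0.0862 0.09  ]
scene -0.05 [0.0823 0.0861 0.0901]
scene 0.005 [0.0819 0.0861 0.0904]
scene 0.05 [0.0817 0.0862 0.0904]
```

View pics/scene7.png

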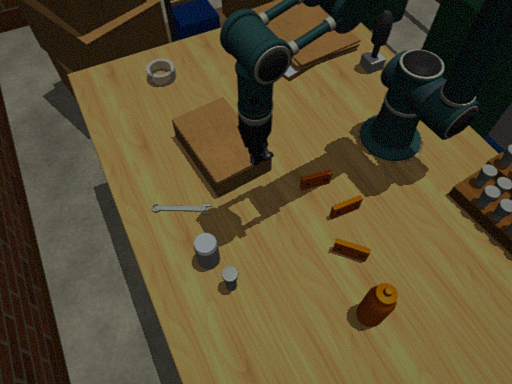

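The carton is closed: the lid reads flat at 86–88 mm across its whole width. Bystanders look undisturbed in the scene view, and the gripper is clear of everything.

```bash
python3 -c "
from workcell import *
print(finish_job())"
```

```text
the job is handed in; nothing more can be done
None
```

The order is packed and the carton is closed and handed in, at about 60 s of the 210 s allowed. `finish_job` gave no verdict, so the checks below are my own measurements.

**What was packed:** Three plates were there and the 10 mm one was absent. The two 16 mm plates went into slots a and d, the 22 mm plate into slot c, and the tub into the strip. I then folded the end flaps in, followed by the near and far side flaps.

**Last checks**
- **Plates:** tops at 70 mm in the wrist view (fully seated), within about 3 mm of the slot centres, taken before closing.
- **Tub:** upright and on the strip floor, about 4–7 mm off the middle line depending on the view (limit 12 mm). I couldn't see it again once the lid was shut.
- **Flaps:** the side flaps lie flat, with the lid surface at 86–88 mm everywhere. The end flaps read 0.02–0.06 rad before being covered.
- **Bystanders:** they look unmoved in the last picture, but I did not measure them.

**What disagreed or went wrong**
- **Fingertip position:** the real fingertips sat about 33 mm behind the reported TCP. The first grasp closed on air above the plate, and I corrected for the offset from then on.
- **22 mm plate:** the first try at slot c caught on the insert, with about 85 N on the upward wrist reading. I backed off, re-measured and seated it without force.
- **Flap forces:** the wrist read about 49 N while I pushed the left end flap. Pressing both end flaps flat read about 45 N. These are wrist readings, so I can't tell whether the 40 N limit on the gripper's body was passed.

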